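Turn a varnished coaster over in its curing tray with a spatula

TASK

The printed coaster in the left bay of the curing tray has had its time face up and its back is next: take the spatula from its rest, slide the blade under the coaster from the tray's open front, and turn the coaster over with it, across the drip channel, so that it lies flat with its cork side up in the right bay. Then lay the spatula back in its rest as you found it. The varnish is still soft and the tray is thin sheet, so touch the coaster only with the spatula, never with the gripper, keep the blade light on the tray and the coaster without bearing down or shoving hard, and leave everything else where it stands.

Things in the scene. Friction and masses are not known exactly. Their poses are not given: they have to be found in the camera images.
- tray: Fixed curing tray, 148 x 232 mm, aluminium floor, wooden rails, open front. Origin: centre of its underside. x: from open front to back rail; y: left; z: up. Floor top z = 14 mm, from x = -75 (front edge) to +65 mm (back rail's inner face: the stop to push the coaster against). Rail tops z = 27 mm. Bays: left y = 7 to 108 mm, right y = -108 to -7 mm.
- channel (a point): Middle of the drip channel between the bays, at bay floor level (tray x = -5, y = 0, z = 14 mm). The channel runs the tray's whole length along x, 14 mm wide (y = -7 to 7 mm), 5 mm deep. When the coaster's left side is lifted its right edge slides into the channel, and the coaster can be turned over about it like a page.
- coaster: Coaster, 90 mm square, 8 mm thick, 70 to 140 g: blue printed face with pale and orange rings, cork back; all edges eased on both faces (seen from the side the underside rises 1.2 mm over the outer 4.5 to 1.5 mm, 3 mm at the very edge). Origin: its centre; z out of the blue face (up at the start), x about along the tray's x. Starts in the left bay, its right edge 1 to 10 mm left of the channel, 2 to 20 mm of free floor between it and the back rail.
- rest: Dark wooden spatula rest, fixed: base 130 x 70 x 8 mm, two forks, 7 mm thick, 42 mm wide, at x = -50 and +50 mm, tops at z = 81 mm. Origin: centre of its underside, z up. Their U notches have a flat floor 21.6 mm wide at z = 68 mm and walls that flare to 29.6 mm at the top; a handle lying in them runs along x, its axis at z = 78 mm.
- rest_axis (a point): Point of the rest midway between the forks where the handle's middle belongs (78 mm above the rest's underside).
- spatula: Cranked spatula, 0.2 kg, in the rest with its blade to the rest's +x. Origin: middle of the handle, on its axis; x along the handle to the blade, z up, y left. Handle: octagonal wood, 20 mm across flats, x = -62 to 62 mm; flats face up, down, sideways and at 45 degrees between, so a gripper tilted 45 degrees about the handle grips it too. Balance point x = 27 mm.
- neck_top (a point): Front end of the handle's ferrule (spatula x = 70 mm, on the axis). From here a 7 mm steel neck drops 46 mm to the blade and ends on it at x = 95 mm: the coaster fits on the blade ahead of that. Nominally the blade is level, underside at z = -50 mm; but the old neck is bent about this point up or down by up to 0.1 rad, differently each time and not measured: the tip may be 10 mm above or below nominal.
- blade_root (a point): Root of the blade (spatula x = 84, z = -50 mm if the neck were true; fixed to the handle, so the bend does not show in it). Steel blade from about here to the tip at x = 168 mm, 56 mm wide with a rounded nose (over the last 30 mm), 1.8 mm thick, upper side tapering over the last 22 mm to 0.3 mm. Springy: pressed on the floor its tip gives about 1 mm for 5 N.
- loupe: Black folding loupe, 36 x 32 x 36 mm, a bystander. Origin: centre of its underside.
- card_pack: Banded pack of white cards, 56 x 86 x 33 mm, a bystander. Origin: centre of its underside.
- weight: Brass check weight, 29 mm across, 46 mm tall, a bystander. Origin: centre of its underside.
- small_weight: Small brass check weight, 23 mm across, 36 mm tall, a bystander. Origin: centre of its underside.
- note_pad: Yellow note pad, 76 x 76 x 16 mm, a bystander. Origin: centre of its underside.
There are look-alikes about, which are no part of the job. Of the things like the coaster, leave any that is purple; of the rest the smaller one is meant.

How it is judged (in metres and radians):
On the way, in this order (a step that is already met when the one before it is completed fails the run):
1. the spatula's blade is well under the coaster (its tip past the coaster's middle) and carries its near edge, the coaster still blue side up (x of spatula in the frame of coaster between -0.155 and -0.09 m and y of spatula in the frame of coaster between -0.035 and 0.035 m and contact force between spatula and coaster above 0.1 N and angle between coaster's own z axis and vertical below 0.5 rad), for 0.1 s.
2. the spatula, touching it, has turned the coaster up on edge (angle between coaster's own z axis and vertical above 1.1 rad and contact force between spatula and coaster above 0.02 N).
3. the coaster lies flat in the right bay, cork side up (angle between coaster's own z axis and vertical above 2.97 rad and x of coaster in the frame of tray between -0.035 and 0.025 m and y of coaster in the frame of tray between -0.068 and -0.034 m and z of coaster in the frame of tray between 0.013 and 0.023 m), for 0.2 s.
At the end, for the whole second after the job is handed in: The coaster lies still and flat (within 10 degrees), cork side up, on the right bay's floor, its centre 34 to 68 mm right of the tray's centre line (an edge may overhang the channel); the spatula lies still in both forks of its rest as before, its middle within 20 mm of the rest's middle (all of step 3 and linear speed of each of coaster, spatula below 0.02 m/s and distance between spatula and rest_axis below 0.02 m and angle between the x axis of spatula and the x axis of rest, either way round below 0.1 rad and angle between spatula's own z axis and vertical below 0.3 rad); the robot touches nothing.
It fails at once if the gripper or arm touches the coaster (contact force between any of the fingers, the arm and coaster above 0.3 N).
It fails at once if the spatula bears on the tray with more than 7 N (contact force between spatula and tray above 7 N).
It fails at once if the spatula jams the coaster with more than 15 N (contact force between spatula and coaster above 15 N).
It fails at once if a bystander is shifted by more than 25 mm (distance of any of loupe, card_pack, weight, small_weight, note_pad from where it was at the start of the episode above 0.025 m).
It also fails if it takes over 67 s, if anything falls off the work surface, if the arm or the gripper's body presses on something with over 40 N, if the wrist force passes 120 N, or if a joint passes its speed limit or range.

ROBOT

A 6-joint arm with a two-finger parallel gripper is mounted at the origin on the work surface; the furniture and walls round the work are solid. World frame = base frame: x ahead of the robot, y to its left, z up, the work surface at z = 0. Lengths are in mm, angles in rad, forces in N, time in s.
With the tool pointing down it reaches from about 275 to 1000 mm from the base axis. Payload 8.4 kg.
Tool frame: the origin (TCP) lies on the mounting face of the last link; the fingertips stand 173 mm ahead of it and the grasp point (between the pads) lies 155 mm ahead of it; z points along the fingers, y is the direction in which the jaws open and shut (so a half turn about z gives the same grasp; the last joint's range is limited). The gripper opens to 85 mm and grips with 20 to 120 N. Pads are 22 mm wide; open, the fingers measure 114 mm over their backs; the gripper's body (76 mm by 85 mm) begins 54 mm behind the grasp point. The pads swing forward as they close: fully open they stand 13 mm farther back than shut.
Start: joints at [-0.002, 0.353, 1.633, -0, 1.155, -0.002], TCP at [625.004, -0, 404.681] pointing down, gripper open.
Joint ranges: [-2.63, 2.63], [-0.92, 2.1], [0.06, 2.66], [-1.3, 4.44], [0, 2.69], [-3.02, 3.02]. Speed limits (rad/s): [2.22, 2.22, 2.79, 3.14, 3.14, 3.14].

INTERFACE

Orientations are given as [roll, pitch, yaw] about the fixed x, y, z axes, in that order (R = Rz(yaw) Ry(pitch) Rx(roll)).
In Python, from rig import readout, imaging, ticket gives the robot as it stands.
- The arm moves only by the tool step_arm, never from a script. Its argument "deltas" is a list of rows, each an object with "translation": the shift along the tool's x, y, z in cm, a list of three; "rot": the turn, a rotation vector about the tool's x, y, z in rad, a list of three. In form: [{"translation": [x, y, z], "rot": [rx, ry, rz]}, ...]. A call has 1 to 8 rows; each row is the pose to reach, as a shift and turn from the pose commanded when the call began, along the tool's axes at that moment; what a row does not reach only later rows make up. A row lasts 1/8 s, in which the tool goes at most 62.5 mm and 10.7 degrees, less where a joint would pass 70% of its speed; a pose out of reach is approached as far as the arm can. A call with a gripper value outside its range is refused whole. "grip" is the closure in counts, from 0 (fully open) to 255 (shut), set as the call begins (left out, the last holds). The fingers move at their own pace and stop on an object; "squeeze" is the grip in N (left out, the last holds). Time passes only in rows, so rows that repeat a pose let the fingers close. It gives the time, the measured TCP pose, the force and the opening at its end, in the units of the state.
- readout.sense(): the state, without advancing time (a new reading comes with each control period).
- imaging.grab_frame(name): name is "scene" or "side" or "wrist"; returns a dict with "image" (420x560x3 uint8, red, green, blue), "camera_matrix" (3x3 intrinsics, pixels), "world_to_cam" (4x4, takes a point from world to camera coordinates). Camera axes: x right, y up, looking along -z (the intrinsics and any distortion apply to the point x, -y, -z); pixel columns grow to the right and rows downward; lengths in mm; the calibration is good to about 2 mm. A picture is of the moment at which its call begins. There is no depth.
- ticket.sign_off(): hands the job in, once; it reports no verdict.
The state is a dict: "clock": time; "qpos": joint angles; "qvel": joint speeds; "joint_efforts": joint torques, N m; "eef_pos": TCP position; "tcp_rot": TCP orientation; "contact_force": force on the tool from outside, world axes, zero at the start; "wrist_torque": the same for the moment, N m; "opening": opening from 0.0 (shut) to 1.0 (fully open).
Only numpy, scipy, OpenCV 4.12 (cv2) and the standard library are available. Lean on these libraries where they do the work, as an engineer would, in place of code of your own. Each camera call takes 0.05 s, during which the arm holds its last target.

## Working session

There is one attempt and no reset: what is moved stays moved. The work goes in short steps, Python scripts to look and compute and a tool call to move; the robot and the scene stay as the last step left them, time stands still between calls to the robot, and variables do not carry over. Pictures are saved under pics/ and viewed, and the job is handed in when it is done.

Besides the shell and the picture viewer there is one more tool, called after ">>>" in YAML: its name, and indented under it one key for each argument. step_arm: Moves the arm, as the interface text tells. Its arguments: {"type":"object","properties":{"deltas":{"type":"array","items":{"type":"object","properties":{"translation":{"type":"array","items":{"type":"number"}},"rot":{"type":"array","items":{"type":"number"}}}}},"grip":{"type":"number"},"squeeze":{"type":"number"}},"required":["deltas"]}

```bash
ls -la; mkdir -p pics; cat > h.py <<'E'
import numpy as np, cv2
from rig import readout, imaging, ticket
def grab(name,fn=None):
    f=imaging.grab_frame(name)
    if fn: cv2.imwrite('pics/'+fn,f['image'][:,:,::-1])
    return f
def ray(f,u,v):
    K=np.array(f['camera_matrix']);M=np.array(f['world_to_cam'])
    d=np.linalg.inv(K)@np.array([u,v,1.0]); d=np.array([d[0],-d[1],-d[2]])
    R=M[:3,:3];t=M[:3,3]
    return -R.T@t, R.T@d
def onz(f,u,v,z):
    o,d=ray(f,u,v); return o+d*(z-o[2])/d[2]
def proj(f,p):
    K=np.array(f['camera_matrix']);M=np.array(f['world_to_cam'])
    c=M[:3,:3]@np.array(p,float)+M[:3,3]; q=K@np.array([c[0],-c[1],-c[2]]); return q[:2]/q[2]
E
python3 - <<'E'
from h import *
import pickle
print(readout.sense())
F={}
for n in ['scene','side','wrist']:
    F[n]=grab(n,n+'0.png'); print(n,F[n].keys(),np.round(F[n]['camera_matrix'],1).tolist(),np.round(F[n]['world_to_cam'],3).tolist())
pickle.dump(F,open('F0.pkl','wb'))
E
```

```text
total 12
drwxr-xr-x  3 agent agent 4096 Dec  6 06:12 .
drwxr-xr-x 23 root  root  4096 Dec  6 06:12 ..
drwxr-xr-x  2 agent agent 4096 Dec  6 06:12 pics
{'clock': 0.0, 'qpos': array([-2.40338830e-03,  3.53631020e-01,  1.63413747e+00,  9.17777249e-06,
        1.15519862e+00, -2.43809667e-03]), 'qvel': array([-0.00059994, -0.00100497,  0.00161358,  0.00073951,  0.00169792,
       -0.00045494]), 'joint_efforts': array([-2.03471049e-03, -6.05236173e+01, -3.42063046e+01, -2.62302356e-04,
        9.48130677e-03,  3.61521288e-06]), 'eef_pos': array([ 6.24761713e+02, -1.22015099e-04,  4.03970786e+02]), 'tcp_rot': array([-3.14021822e+00, -1.17424524e-05,  1.57082732e+00]), 'contact_force': array([0.61482675, 0.7688858 , 0.46508556]), 'wrist_torque': array([ 0.02061933,  0.01689281, -0.00019656]), 'opening': 0.9985625269227346}
scene dict_keys(['image', 'camera_matrix', 'world_to_cam']) [[401.7, 0.0, 281.8], [0.0, 401.7, 208.8], [0.0, 0.0, 1.0]] [[-0.604, -0.797, -0.02, 285.18], [0.326, -0.27, 0.906, -247.996], [-0.727, 0.541, 0.423, -653.489], [0.0, 0.0, 0.0, 1.0]]
side dict_keys(['image', 'camera_matrix', 'world_to_cam']) [[394.4, 0.0, 274.6], [0.0, 394.4, 207.5], [0.0, 0.0, 1.0]] [[0.91, -0.415, -0.014, -454.466], [0.258, 0.539, 0.802, -200.068], [-0.325, -0.733, 0.598, -908.309], [0.0, 0.0, 0.0, 1.0]]
wrist dict_keys(['image', 'camera_matrix', 'world_to_cam']) [[366.6, 0.0, 278.9], [0.0, 366.6, 209.3], [0.0, 0.0, 1.0]] [[1.0, -0.0, -0.001, -623.758], [-0.0, 0.955, -0.296, 39.16], [0.001, 0.296, 0.955, -380.822], [0.0, 0.0, 0.0, 1.0]]
```

View pics/scene0.png

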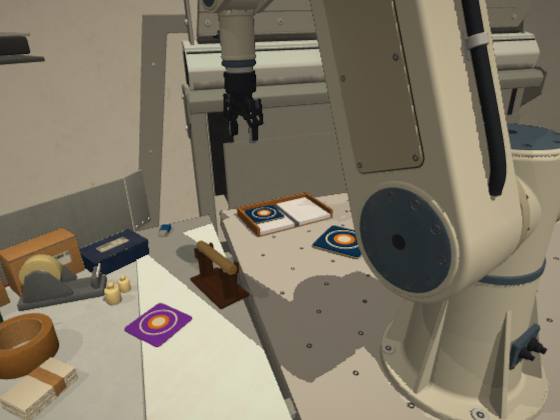

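View pics/side0.png

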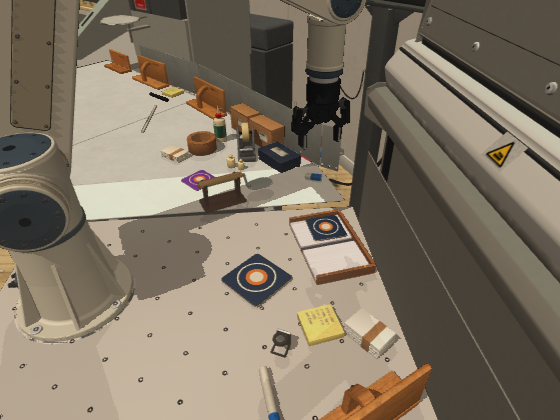

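View pics/wrist0.png

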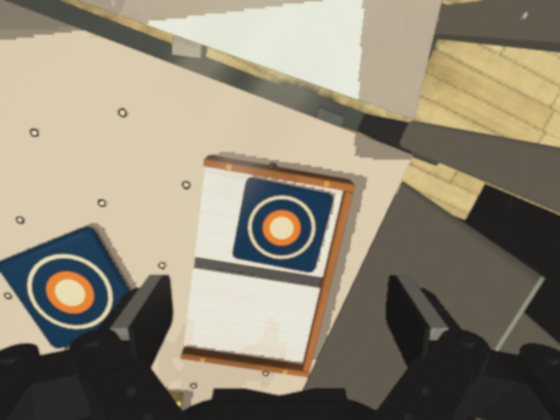

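```bash
python3 - <<'E'
from h import *
import pickle
F=pickle.load(open('F0.pkl','rb'))
def crop(n,x0,y0,x1,y1,s,fn):
    im=F[n]['image'][y0:y1,x0:x1,::-1]; cv2.imwrite('pics/'+fn,cv2.resize(im,None,fx=s,fy=s,interpolation=cv2.INTER_CUBIC))
crop('side',170,150,300,220,6,'c1.png'); crop('scene',150,190,350,330,4,'c2.png'); crop('side',270,200,390,290,6,'c3.png')
for n in F:
    o,d=ray(F[n],280,210); print(n,o,d)
for n,u,v in [('side',222,190),('side',312,212),('side',272,250),('scene',218,285)]:
    print(n,u,v,onz(F[n],u,v,0))
E
```

```text
scene [-222.21019744  513.72709832  506.54189288] [ 0.72908788 -0.53627837 -0.42528241]
side [ 169.533943   -746.30234214  697.0534112 ] [ 0.33609116  0.72357924 -0.60307614]
wrist [624.29765499  75.43060139 374.42743289] [ 0.00171068 -0.29819794 -0.95450924]
side 222 190 [437.49677632 263.6997155    0.        ]
side 312 212 [637.7579897   41.15649629   0.        ]
side 272 250 [466.49509175 -56.15222638   0.        ]
scene 218 285 [ 4.29902804e+02  2.02843901e+02 -5.68434189e-14]
```

View pics/c1.png

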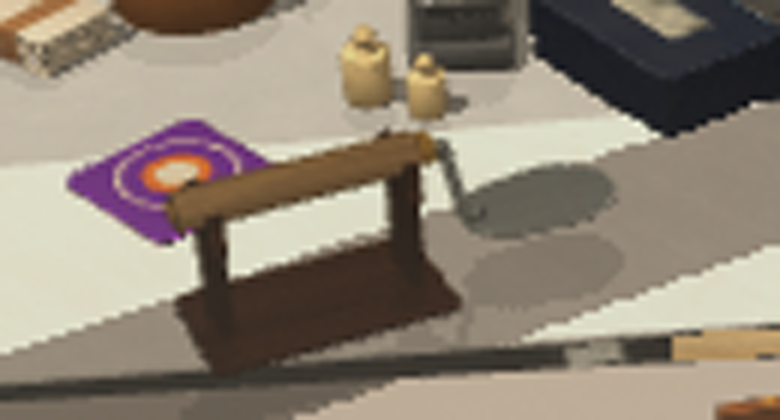

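View pics/c2.png

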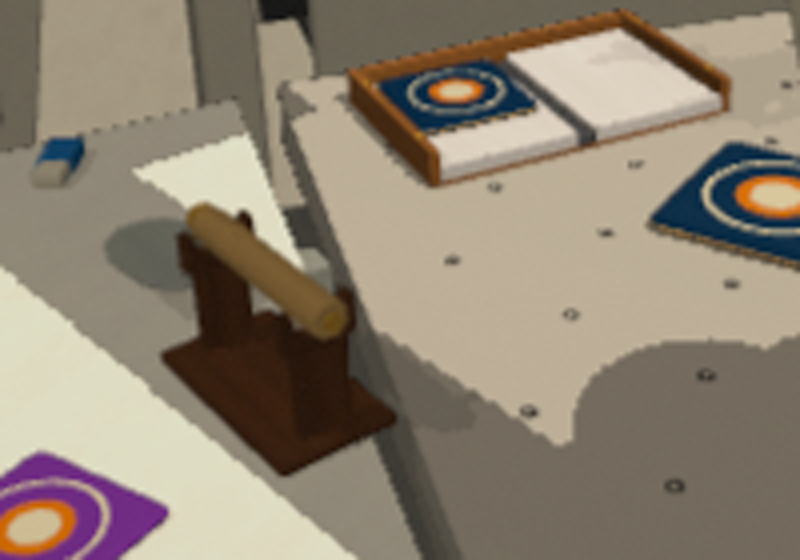

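View pics/c3.png

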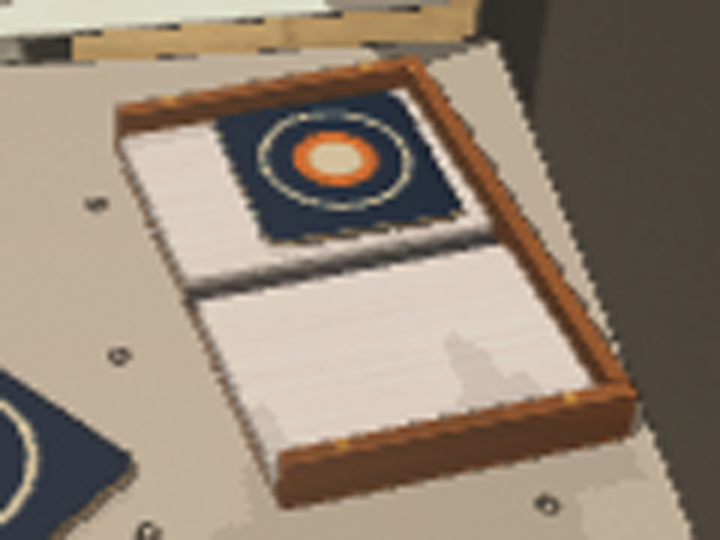

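```bash
cat >> h.py <<'E'
def tri(obs):
    A=np.zeros((3,3));b=np.zeros(3)
    for f,u,v in obs:
        o,d=ray(f,u,v); d=d/np.linalg.norm(d); P=np.eye(3)-np.outer(d,d); A+=P;b+=P@o
    p=np.linalg.solve(A,b); e=[np.round(proj(f,p)-np.array([u,v]),2).tolist() for f,u,v in obs]
    return p,e
E
python3 - <<'E'
from h import *
import pickle
F=pickle.load(open('F0.pkl','rb'))
S,D,W=F['scene'],F['side'],F['wrist']
print('butt',tri([(S,232,269),(D,199.7,185.3)]))
print('front',tri([(S,200,243.7),(D,242,174.3)]))
# rest base corners scene c2: left(163,355) bottom (285,470) right(395,415); side c1: (178,305) left? bottom (215,372), right(460,300)
print('base near',tri([(S,150+285/4,190+472/4),(D,170+178/6,150+305/6)]))
print('base right',tri([(S,150+395/4,190+415/4),(D,170+215/6,150+370/6)]))
# tray in wrist
for n,u,v,z in [('backleft out',353,184,27),('frontleft',206,158,27),('frontright',183,353,27),('backright',308,375,27)]:
    print(n,onz(W,u,v,z))
for u,v in [(246,178),(334,190),(326,272),(234,260)]: print('coaster',onz(W,u,v,22))
im=W['image'][140:400,160:380,::-1]; cv2.imwrite('pics/w0c.png',cv2.resize(im,None,fx=3,fy=2.3,interpolation=cv2.INTER_CUBIC))
E
```

```text
butt (array([358.53030319, 203.71798612,  77.0196992 ]), [[0.26, 0.3], [0.13, -0.24]])
front (array([488.49142091, 206.74110341,  76.35914415]), [[0.03, 0.04], [0.02, -0.04]])
base near (array([357.21661903, 235.694085  ,   1.15447826]), [[0.02, 0.02], [0.01, -0.02]])
base right (array([357.83971093, 171.01847815,   4.32535976]), [[0.09, 0.09], [0.05, -0.08]])
backleft out [695.79327328  -6.63308199  27.        ]
frontleft [554.48981881  18.68897292  27.        ]
frontright [ 515.42502733 -202.4669277    27.        ]
backright [ 657.39159261 -232.5896468    27.        ]
coaster [591.56053978  -1.80464782  22.        ]
coaster [678.37951106 -13.90775052  22.        ]
coaster [ 673.87043716 -103.68656636   22.        ]
coaster [576.58687553 -89.78714022  22.        ]
```

View pics/w0c.png

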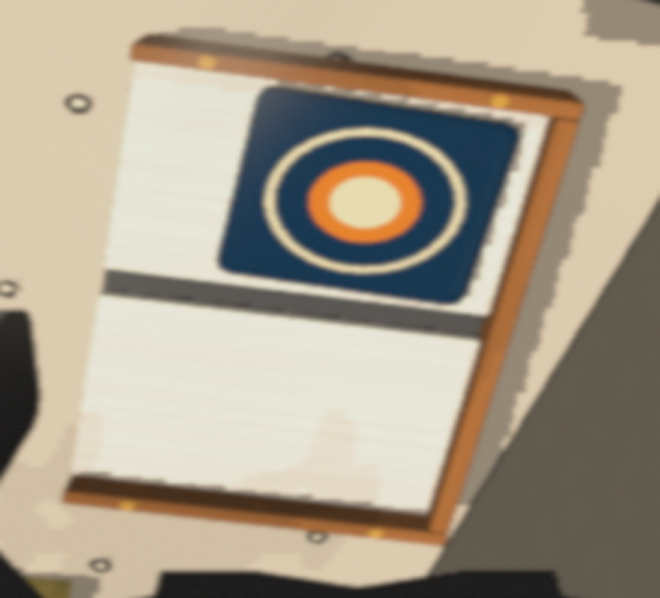

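>>> step_arm:
  deltas:
    - {"translation": [4, -4, 0], "rot": [0, 0, 0.18]}
    - {"translation": [9, -8, 0], "rot": [0, 0, 0.36]}
    - {"translation": [14, -11, 0], "rot": [0, 0, 0.54]}
    - {"translation": [18, -14, 0], "rot": [0, 0, 0.72]}
    - {"translation": [20.5, -15.5, -2], "rot": [0, 0, 0.9]}
    - {"translation": [20.5, -15.5, -3], "rot": [0, 0, 1.08]}
    - {"translation": [20.5, -15.5, -3], "rot": [0, 0, 1.26]}
    - {"translation": [20.5, -15.5, -3], "rot": [0, 0, 1.44]}

```text
clock: 1.15
eef_pos: [469.8, 205.1, 434.7]
tcp_rot: [3.142, -0.0, 0.125]
contact_force: [0.1, 0.4, 0.2]
opening: 1.002
```

>>> step_arm:
  deltas:
    - {"translation": [0, 0, 0], "rot": [0, 0, 0.13]}
    - {"translation": [0, 0, 0], "rot": [0, 0, 0.13]}

```text
clock: 1.4
eef_pos: [469.9, 205.0, 434.5]
tcp_rot: [3.141, 0.0, 0.002]
contact_force: [0.2, -0.3, 0.8]
opening: 0.998
```

```bash
python3 - <<'E'
from h import *
import pickle
s=readout.sense();print({k:np.round(v,4) for k,v in s.items()})
f=grab('wrist','w1.png'); pickle.dump((f,s),open('F1.pkl','wb')); print(np.round(f['world_to_cam'],3).tolist())
E
```

```text
{'clock': np.float64(1.4), 'qpos': array([ 0.4084,  0.1476,  1.8365, -0.    ,  1.1578,  1.9774]), 'qvel': array([-0.001 ,  0.0008, -0.0015, -0.0006, -0.0009, -0.0726]), 'joint_efforts': array([ 2.18000e-02, -4.55104e+01, -3.43069e+01,  2.80000e-03,
        2.00000e-03,  1.12390e+00]), 'eef_pos': array([469.9068, 204.9896, 434.5328]), 'tcp_rot': array([3.1415e+00, 3.0000e-04, 1.8000e-03]), 'contact_force': array([ 0.2264, -0.3066,  0.7516]), 'wrist_torque': array([ 0.031 , -0.0371, -0.0308]), 'opening': np.float64(0.9984)}
[[0.002, -1.0, 0.0, 203.843], [0.955, 0.001, -0.297, -400.678], [0.297, 0.001, 0.955, -548.595], [0.0, 0.0, 0.0, 1.0]]
```

View pics/w1.png

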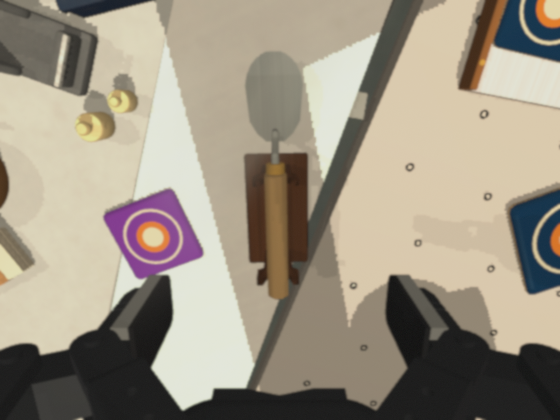

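```bash
python3 - <<'E'
from h import *
import pickle
f,s=pickle.load(open('F1.pkl','rb'))
im=f['image'][30:310,200:350,::-1]; cv2.imwrite('pics/w1c.png',cv2.resize(im,None,fx=4,fy=2.1,interpolation=cv2.INTER_CUBIC))
cv2.imwrite('pics/w1c.png',cv2.resize(im,None,fx=2.14,fy=2.14,interpolation=cv2.INTER_CUBIC))
hsv=cv2.cvtColor(f['image'],cv2.COLOR_RGB2HSV)
m=((hsv[...,0]>8)&(hsv[...,0]<24)&(hsv[...,1]>90)&(hsv[...,2]>95)).astype(np.uint8)
m[:150]=0;m[310:]=0;m[:,:240]=0;m[:,320:]=0
for v in range(160,304,8):
    x=np.where(m[v])[0]
    print(v,x.min() if len(x) else None,x.max() if len(x) else None)
for n,u,v,z in [('butt',279,298,78),('front',276,163.5,78),('tip',275,51,28),('b1',246,155,8),('b2',307.5,153.5,8),('b3',248,262,8),('b4',306,262,8)]: print(n,onz(f,u,v,z))
E
```

```text
160 None None
168 266 284
176 265 285
184 264 286
192 265 286
200 265 286
208 265 286
216 265 286
224 266 286
232 266 286
240 266 287
248 267 287
256 267 287
264 268 287
272 268 287
280 268 287
288 269 288
296 271 286
butt [349.77893958 204.30154419  78.        ]
front [486.65551704 207.23644771  78.        ]
tip [585.34609241 208.47566801  28.        ]
b1 [483.37175288 240.25103374   8.        ]
b2 [485.10277686 173.64118485   8.        ]
b3 [356.26666312 241.05198253   8.        ]
b4 [356.36905732 172.22655169   8.        ]
```

View pics/w1c.png

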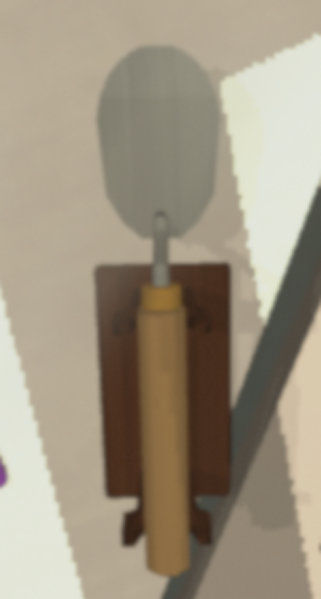

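>>> step_arm:
  deltas:
    - {"translation": [-1, -3, 0], "rot": [-0.15, 0, 0]}
    - {"translation": [-2, -8, 2], "rot": [-0.3, 0, 0]}
    - {"translation": [-3, -12, 5], "rot": [-0.45, 0, 0]}
    - {"translation": [-4, -16, 8], "rot": [-0.6, 0, 0]}
    - {"translation": [-5, -18, 12], "rot": [-0.785, 0, 0]}
    - {"translation": [-5, -18, 13.5], "rot": [-0.785, 0, 0]}
    - {"translation": [-5, -18, 13.5], "rot": [-0.785, 0, 0]}

```text
clock: 2.33
eef_pos: [420.0, 384.4, 299.0]
tcp_rot: [2.358, 0.002, 0.002]
contact_force: [0.7, -1.3, 0.3]
opening: 0.999
```

```bash
python3 - <<'E'
from h import *
import pickle
s=readout.sense();print({k:np.round(v,4) for k,v in s.items()})
pickle.dump(s,open('S2.pkl','wb'))
f=grab('wrist','w2.png')
E
cat >fit.py <<'E'
import numpy as np
from scipy.spatial.transform import Rotation as R
from scipy.optimize import least_squares
def fk(q,p,s4=1,s6=1):
    a1,h,L2,L3,e,d,r6=p
    j1,j2,j3,j4,j5,j6=q
    # frame at pitch angle phi from vertical: z along the link; Ry(phi)
    T=R.from_euler('z',j1)
    A=R.from_euler('y',j2); B=R.from_euler('y',j2+j3)
    pos=np.array([a1,0,h])+A.apply([0,0,L2])+B.apply([-e,0,L3])
    O=B*R.from_euler('z',s4*j4)*R.from_euler('y',j5)
    pos=pos+O.apply([0,0,d])
    O=O*R.from_euler('z',s6*j6+r6)
    return T.apply(pos),T*O
E
python3 - <<'E'
from fit import *
import pickle
F0=[(np.array([-2.40338830e-03,  3.53631020e-01,  1.63413747e+00,0,1.15519862,-2.438e-3]),[624.76,0,403.97],[-3.14021822e+00, -1.17424524e-05,  1.57082732e+00])]
s=pickle.load(open('F1.pkl','rb'))[1]; s2=pickle.load(open('S2.pkl','rb'))
D=F0+[(x['qpos'],x['eef_pos'],x['tcp_rot']) for x in (s,s2)]
pickle.dump(D,open('D.pkl','wb'))
for s4 in (1,-1):
  for s6 in (1,-1):
    def res(p):
        r=[]
        for q,t,o in D:
            a,b=fk(q,p,s4,s6); r+=list(a-np.array(t)); r+=list(200*(b*R.from_euler('xyz',o).inv()).as_rotvec())
        r+=list(0.01*(p-np.array([0,400,450,450,0,100,0]))[:6])
        return np.array(r)
    for r0 in (0,1.57,3.14,-1.57):
        z=least_squares(res,[0,400,450,450,0,100,r0]); print(s4,s6,z.cost,np.round(z.x,3))
E
```

```text
{'clock': np.float64(2.325), 'qpos': array([ 0.8736,  0.5687,  1.6749, -0.47  ,  1.5529,  2.6124]), 'qvel': array([-0.0196, -0.0524, -0.0164, -0.0079,  0.0212,  0.0025]), 'joint_efforts': array([  1.447 , -62.0739, -23.9938,  -1.9494,   3.2944,   0.0966]), 'eef_pos': array([419.9722, 384.4221, 298.9822]), 'tcp_rot': array([2.3578e+00, 2.5000e-03, 1.8000e-03]), 'contact_force': array([ 0.681 , -1.3274,  0.2535]), 'wrist_torque': array([ 0.342 ,  0.0468, -0.017 ]), 'opening': np.float64(0.9992)}
1 1 4.001340753667036 [  2.79  297.964 567.319 494.557 -65.524 165.978   1.571]
1 1 4.001340753660691 [  2.79  297.964 567.319 494.557 -65.524 165.978   1.571]
1 1 4.001340753659999 [  2.79  297.964 567.319 494.557 -65.524 165.978   1.571]
1 1 4.001340753662361 [  2.79  297.964 567.319 494.557 -65.524 165.978   1.571]
1 -1 54144.56989125399 [ 2.79000e+00  2.97964e+02  5.67319e+02  4.94557e+02 -6.55240e+01
  1.65978e+02  4.40000e-01]
1 -1 54144.569891254 [ 2.79000e+00  2.97964e+02  5.67319e+02  4.94557e+02 -6.55240e+01
  1.65978e+02  4.40000e-01]
1 -1 279479.9962918319 [  2.79  297.964 567.319 4
[... 243 characters left out ...]
17727.09837841887 [ 284.33   704.337  574.59   534.79  -860.589 -164.525    1.565]
-1 1 17727.0983784168 [ 284.33   704.337  574.59   534.79  -860.589 -164.525    1.565]
-1 1 17727.09837870363 [ 284.33   704.337  574.59   534.79  -860.589 -164.525    1.565]
-1 -1 71810.17271152692 [ 2.84330e+02  7.04337e+02  5.74590e+02  5.34790e+02 -8.60589e+02
 -1.64525e+02  4.33000e-01]
-1 -1 71810.1727111333 [ 2.84330e+02  7.04337e+02  5.74590e+02  5.34790e+02 -8.60589e+02
 -1.64525e+02  4.33000e-01]
-1 -1 291831.88574884535 [ 284.33   704.337  574.59   534.79  -860.589 -164.525    2.589]
-1 -1 71810.17271116747 [ 2.84330e+02  7.04337e+02  5.74590e+02  5.34790e+02 -8.60589e+02
 -1.64525e+02  4.33000e-01]
```

View pics/w2.png

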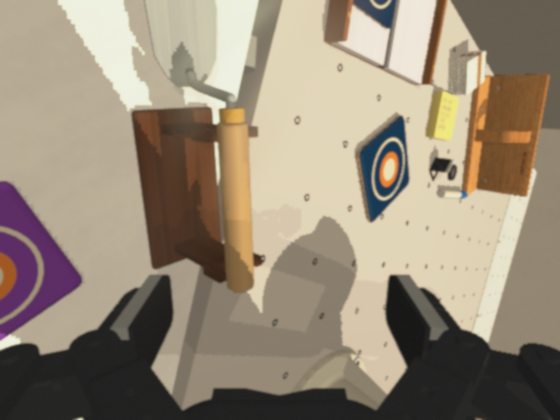

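```bash
cat > ik.py <<'E'
from fit import *
P=np.array([2.79,297.964,567.319,494.557,-65.524,165.978,1.5708])
lo=np.array([-2.63,-.92,.06,-1.3,0,-3.02]);hi=np.array([2.63,2.1,2.66,4.44,2.69,3.02])
def ik(pos,rot,q0):
    def res(q):
        a,b=fk(q,P); return np.r_[(a-pos)/100,(b*rot.inv()).as_rotvec()]
    z=least_squares(res,q0); return z.x,z.cost
E
python3 - <<'E'
from ik import *
tray_c=np.array([605.8,-105.7]);ty=-0.18
def toW(p): c,s=np.cos(ty),np.sin(ty); return np.array([tray_c[0]+c*p[0]-s*p[1],tray_c[1]+s*p[0]+c*p[1],p[2]])
Rt=R.from_euler('z',ty)
q2=np.array([.8736,.5687,1.6749,-.47,1.5529,2.6124])
for tilt in (-45,0,-90,45):
  for flip in (0,1):
    G=R.from_euler('x',np.radians(tilt))*R.from_euler('x',np.pi)*R.from_euler('z',np.pi*flip)
    q=q2.copy(); q[5]-= np.pi*flip
    bad=[]
    def go(name,p,rot):
        global q
        tr=rot*G; pos=p-155*tr.apply([0,0,1])
        q,c=ik(pos,tr,q); ok=np.all(q>lo)&np.all(q<hi)
        print(' ',name,np.round(q,2),'' if ok else 'LIMIT','%.1e'%c if c>1e-6 else '',np.round(pos))
    print(tilt,flip)
    go('rest',np.array([420,205.6,78]),R.from_euler('z',.02))
    go('up',np.array([420,205.6,180]),R.from_euler('z',.02))
    go('mid',np.array([450,80,180]),R.from_euler('z',-.1))
    go('pre',toW([-200,57,80]),Rt)
    go('ins',toW([-123,57,65]),Rt)
    for th in range(0,121,20):
        t=np.radians(th); py=12-12*min(1,th/40); 
        c=np.array([py+45*np.cos(t)-50*np.sin(t),14+45*np.sin(t)+50*np.cos(t)])
        go('r%d'%th,toW([-123,c[0],c[1]]),Rt*R.from_euler('x',t))
E
```

```text
-45 0
  rest [ 0.81  0.67  1.83 -0.55  1.3   2.69]   [418. 315. 188.]
  up [ 0.81  0.51  1.8  -0.53  1.46  2.59]   [418. 315. 290.]
  mid [ 0.57  0.47  1.89 -0.6   1.38  2.55]   [461. 189. 290.]
  pre [ 0.43  0.59  2.04 -0.69  1.14  2.68]   [439.  94. 190.]
  ins [ 0.35  0.67  1.89 -0.73  1.16  2.6 ]   [515.  80. 175.]
  r0 [ 0.35  0.67  1.89 -0.73  1.16  2.6 ]   [515.  80. 174.]
  r20 [ 0.16  0.49  1.99 -0.54  0.89  2.3 ]   [502.  11. 217.]
  r40 [-0.11  0.4   2.04 -0.13  0.71  1.74]   [488. -68. 236.]
  r60 [-0.38  0.43  2.03  0.37  0.77  1.09]   [ 474. -144.  228.]
  r80 [-0.6   0.58  1.96  0.67  1.    0.66]   [ 461. -212.  194.]
  r100 [-0.75  0.79  1.85  0.8   1.28  0.44]   [ 452. -265.  139.]
  r120 [-0.83  1.02  1.72  0.88  1.55  0.31]   [ 446. -296.   68.]
-45 1
  rest [ 0.81  0.67  1.83 -0.55  1.3  -0.45]   [418. 315. 188.]
  up [ 0.81  0.51  1.8  -0.53  1.46 -0.55]   [418. 315. 290.]
  mid [ 0.57  0.47  1.89 -0.6   1.38 -0.6 ]   [461. 189. 290.]
  pre [ 0.43  0.59  2.04 -0.69  1.14 -0.46]   [439.  94. 190.]
  ins [ 0.35  0.67  1.89 -0.73  1.16 -0.54]   [515.  80. 175.]
  r0
[... 4543 characters left out ...]
-0.33  0.34  2.12 -2.26 -1.1   0.75] LIMIT  [439. -29. 290.]
  pre [-0.56  0.55  2.16 -2.26 -1.01  0.48] LIMIT  [ 400. -122.  190.]
  ins [-0.5   0.63  2.01 -2.25 -1.04  0.56] LIMIT  [ 475. -135.  175.]
  r0 [-0.5   0.63  2.01 -2.25 -1.03  0.56] LIMIT  [ 475. -135.  174.]
  r20 [-0.66  0.81  1.91 -2.17 -1.35  0.38] LIMIT  [ 465. -191.  142.]
  r40 [-0.75  1.01  1.8  -2.14 -1.66  0.28] LIMIT  [ 458. -233.   95.]
  r60 [-0.77  1.22  1.68 -2.09 -1.96  0.22] LIMIT  [ 454. -251.   38.]
  r80 [-0.73  1.42  1.56 -2.01 -2.26  0.17] LIMIT  [ 455. -249.  -22.]
  r100 [-0.63  1.59  1.46 -1.91 -2.56  0.14] LIMIT  [ 459. -227.  -77.]
  r120 [-0.47  1.72  1.39 -1.75 -2.89  0.11] LIMIT  [ 466. -188. -122.]
```

```bash
cat > cmd.py <<'E'
import json,os,sys
import numpy as np
from scipy.spatial.transform import Rotation as R
# commanded pose tracking
def load():
    p=np.array([625.004,0,404.681]);o=R.from_euler('xyz',[np.pi,0,np.pi/2])
    for c in json.load(open('calls.json')):
        t,r=np.array(c[0:3]),np.array(c[3:6]); p=p+o.apply(t*10); o=o*R.from_rotvec(r)
    return p,o
def add(*c):
    L=json.load(open('calls.json')); L.append(list(c)); json.dump(L,open('calls.json','w'))
def delta(pos,rot):
    p,o=load(); return o.inv().apply(np.array(pos)-p)/10,(o.inv()*rot).as_rotvec()
E
echo '[[20.5,-15.5,-3,0,0,1.44],[0,0,0,0,0,0.13],[-5,-18,13.5,-0.785,0,0]]' > calls.json
python3 - <<'E'
from h import *
from cmd import *
import pickle
p,o=load(); print(p,o.as_euler('xyz'))
f=grab('wrist','w3.png'); s=readout.sense(); print(s['eef_pos'],s['tcp_rot'])
f1,_=pickle.load(open('F1.pkl','rb'))
hsv=cv2.cvtColor(f['image'],cv2.COLOR_RGB2HSV)
m=((hsv[...,0]>8)&(hsv[...,0]<24)&(hsv[...,1]>90)&(hsv[...,2]>95)).astype(np.uint8)
for v in range(130,290,20):
    x=np.where(m[v,205:265])[0]+205; print(v,x.min(),x.max())
# axis line in w1 : (275,184)-(278.5,288) edges center; plane
def plane(f,a,b):
    o1,d1=ray(f,*a);_,d2=ray(f,*b); n=np.cross(d1,d2); return n/np.linalg.norm(n),o1
def mid(v): 
    x=np.where(m[v,205:265])[0]+205; return (x.min()+x.max())/2
n1,o1=plane(f1,(275.2,184),(278.4,284)); n2,o2=plane(f,(mid(140),140),(mid(260),260))
for X in (370,420,470):
    A=np.array([n1[1:],n2[1:]]); b=np.array([n1@o1-n1[0]*X,n2@o2-n2[0]*X]); print(X,np.linalg.solve(A,b))
# ends
D=pickle.load(open('F0.pkl','rb'))
E
```

```text
[419.86067705 384.96012659 299.681     ] [ 2.35659265e+00 -2.22044605e-16  7.96326795e-04]
[420.66361302 384.21930778 301.35561511] [ 2.35990719e+00 -7.87374517e-04  5.29330748e-05]
130 216 247
150 205 246
170 205 247
190 205 248
210 205 249
230 208 250
250 224 251
270 226 252
370 [205.03465461  79.47972358]
420 [206.55150322  78.11131503]
470 [208.06835183  76.74290649]
```

```bash
python3 - <<'E'
from cmd import *
import numpy as np
Rg=R.from_euler('z',.02)*R.from_euler('x',-np.pi/4)*R.from_euler('x',np.pi)
g=np.array([420,206,78.]); 
for back in (80,0): print(back,*[np.round(x,3) for x in delta(g-(155+back)*Rg.apply([0,0,1]),Rg)])
E
```

```text
80 [-0.319 -3.017  4.833] [-0.     0.014 -0.014]
0 [-0.211 -3.014 12.832] [-0.     0.014 -0.014]
```

>>> step_arm:
  deltas:
    - {"translation": [-0.3, -1.5, 1], "rot": [0, 0.014, -0.014]}
    - {"translation": [-0.3, -3.0, 4], "rot": [0, 0.014, -0.014]}
    - {"translation": [-0.2, -3.0, 7], "rot": [0, 0.014, -0.014]}
    - {"translation": [-0.2, -3.0, 9], "rot": [0, 0.014, -0.014]}
    - {"translation": [-0.2, -3.0, 9], "rot": [0, 0.014, -0.014]}
  grip: 60
  squeeze: 20

```text
clock: 3.05
eef_pos: [417.8, 341.5, 214.4]
tcp_rot: [2.356, 0.001, 0.02]
contact_force: [0.6, -0.5, 0.7]
opening: 0.764
```

```bash
python3 - <<'E'
from h import *
from cmd import *
add(-.2,-3,9,0,.014,-.014)
for n in ('wrist','scene','side'): grab(n,n+'4.png')
s=readout.sense(); print(s['eef_pos'],s['tcp_rot'],s['opening'],load()[0])
E
```

```text
[418.31974962 343.27866804 215.66181422] [ 2.35812366e+00 -1.30264084e-03  2.07229925e-02] 0.7651478808373622 [417.89443605 342.56592916 214.81130034]
```

View pics/wrist4.png

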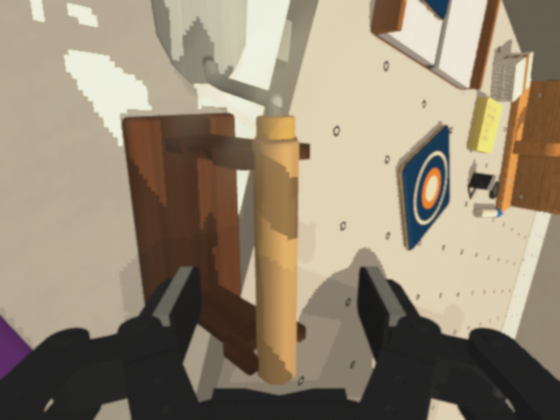

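View pics/side4.png

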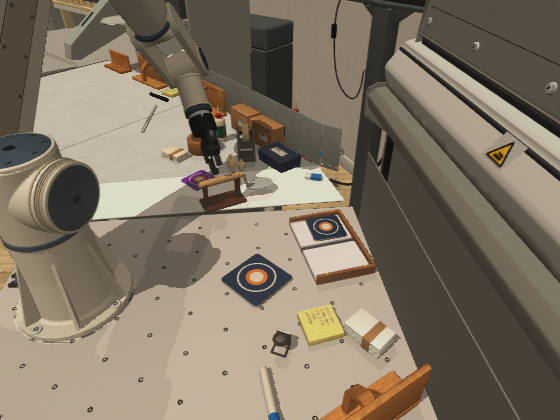

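>>> step_arm:
  deltas:
    - {"translation": [0, 0, 1.5], "rot": [0, 0, 0]}
    - {"translation": [0, 0, 3], "rot": [0, 0, 0]}
    - {"translation": [0, 0, 3.8], "rot": [0, 0, 0]}
    - {"translation": [0, 0, 3.8], "rot": [0, 0, 0]}

```text
clock: 3.7
eef_pos: [418.3, 315.0, 187.3]
tcp_rot: [2.356, 0.001, 0.02]
contact_force: [0.8, -0.1, 0.6]
opening: 0.762
```

>>> step_arm:
  deltas:
    - {"translation": [0, 0, 0], "rot": [0, 0, 0]}
    - {"translation": [0, 0, 0], "rot": [0, 0, 0]}
    - {"translation": [0, 0, 0], "rot": [0, 0, 0]}
    - {"translation": [0, 0, 0], "rot": [0, 0, 0]}
    - {"translation": [0, 0, 0], "rot": [0, 0, 0]}
    - {"translation": [0, 0, 0], "rot": [0, 0, 0]}
  grip: 255
  squeeze: 20

```text
clock: 4.45
eef_pos: [418.5, 315.8, 188.0]
tcp_rot: [2.357, -0.0, 0.021]
contact_force: [-0.2, 0.4, 0.1]
opening: 0.227
```

```bash
python3 - <<'E'
from h import *
from cmd import *
add(0,0,3.8,0,0,0)
grab('wrist','w5.png')
s=readout.sense(); print({k:np.round(v,3).tolist() for k,v in s.items()},load()[0])
E
```

```text
{'clock': 4.5, 'qpos': [0.806, 0.671, 1.829, -0.546, 1.299, 2.687], 'qvel': [0.0, 0.001, 0.001, -0.001, 0.001, -0.002], 'joint_efforts': [-0.173, -64.451, -16.663, -1.804, 4.069, 0.008], 'eef_pos': [418.46, 315.767, 187.935], 'tcp_rot': [2.357, -0.0, 0.021], 'contact_force': [-0.465, 0.025, -0.091], 'wrist_torque': [0.474, 0.025, 0.027], 'opening': 0.223} [418.44778576 315.71227077 187.93054821]
```

View pics/w5.png

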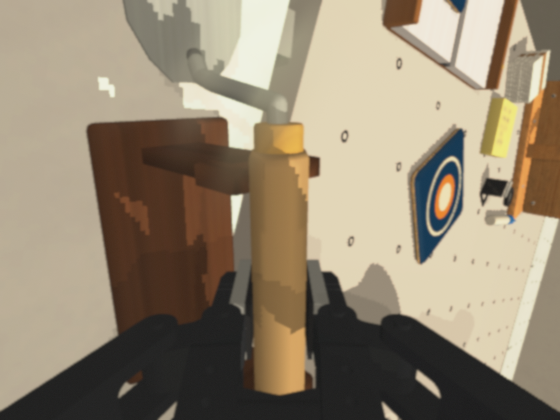

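>>> step_arm:
  deltas:
    - {"translation": [0, 0, 0], "rot": [0, 0, 0]}
    - {"translation": [0, 0, 0], "rot": [0, 0, 0]}
    - {"translation": [0, 1.5, -1.5], "rot": [0, 0, 0]}
    - {"translation": [0, 4, -4], "rot": [0, 0, 0]}
    - {"translation": [0, 7, -7], "rot": [0, 0, 0]}
    - {"translation": [0, 7, -7], "rot": [0, 0, 0]}
  squeeze: 100

```text
clock: 5.25
eef_pos: [419.0, 316.1, 290.6]
tcp_rot: [2.36, -0.004, 0.02]
contact_force: [0.1, -0.0, -2.2]
opening: 0.21
```

```bash
cat > plan.py <<'E'
from cmd import *
tray_c=np.array([605.8,-105.7]);ty=-0.18
def toW(p): c,s=np.cos(ty),np.sin(ty); return np.array([tray_c[0]+c*p[0]-s*p[1],tray_c[1]+s*p[0]+c*p[1],p[2]])
Rt=lambda: R.from_euler('z',ty)
G=R.from_euler('x',-np.pi/4)*R.from_euler('x',np.pi)
def tcp(sp_pos,sp_rot):   # spatula origin -> tcp (grip at spatula origin)
    tr=sp_rot*G; return sp_pos-155*tr.apply([0,0,1]),tr
E
python3 - <<'E'
from h import *
from plan import *
import json
add(0,7,-7,0,0,0)
print(len(json.load(open('calls.json'))),load()[0])
s=readout.sense(); print(s['eef_pos'],s['tcp_rot'],s['contact_force'],s['wrist_torque'],s['opening'])
print([np.round(x,3) for x in delta(*tcp(toW([-200,57,150]),Rt()))])
E
```

```text
6 [418.44781715 315.67285461 286.92548973]
[419.02266871 316.13798515 290.64233809] [ 2.36022792 -0.00410593  0.02042159] [ 0.12678195 -0.00248464 -2.22571609] [ 0.62964509  0.06947554 -0.0255006 ] 0.21038791841115356
[array([ 1.584, 13.775, 17.627]), array([-0.   , -0.142,  0.142])]
```

>>> step_arm:
  deltas:
    - {"translation": [0.3, 2.5, 2.5], "rot": [0, -0.03, 0.03]}
    - {"translation": [0.6, 5, 6], "rot": [0, -0.06, 0.06]}
    - {"translation": [1, 8, 10], "rot": [0, -0.09, 0.09]}
    - {"translation": [1.4, 11, 14], "rot": [0, -0.12, 0.12]}
    - {"translation": [1.6, 13.0, 16.8], "rot": [0, -0.142, 0.142]}
    - {"translation": [1.6, 13.8, 17.6], "rot": [0, -0.142, 0.142]}
    - {"translation": [1.6, 13.8, 17.6], "rot": [0, -0.142, 0.142]}

```text
clock: 6.12
eef_pos: [438.9, 93.9, 260.0]
tcp_rot: [2.357, 0.0, -0.181]
contact_force: [0.1, 1.3, -2.7]
opening: 0.208
```

```bash
python3 - <<'E'
from h import *
from plan import *
import pickle
add(1.6,13.8,17.6,0,-.142,.142)
F={}
for n in ('wrist','scene','side'): F[n]=grab(n,n+'6.png')
pickle.dump(F,open('F6.pkl','wb'))
print(np.round(F['wrist']['world_to_cam'],3).tolist())
s=readout.sense(); print(s['eef_pos'],s['tcp_rot'],s['contact_force'],s['qpos'],load()[0])
im=F['side']['image'][150:300,210:400,::-1]; cv2.imwrite('pics/s6c.png',cv2.resize(im,None,fx=4,fy=4,interpolation=cv2.INTER_CUBIC))
im=F['scene']['image'][150:290,180:350,::-1]; cv2.imwrite('pics/n6c.png',cv2.resize(im,None,fx=4,fy=4,interpolation=cv2.INTER_CUBIC))
E
```

```text
[[-0.127, -0.696, 0.707, -63.78], [0.902, -0.378, -0.21, -386.48], [0.413, 0.611, 0.675, -407.823], [0.0, 0.0, 0.0, 1.0]]
[439.17849221  95.05380659 260.12566703] [ 2.35726310e+00 -4.21224091e-04 -1.78978388e-01] [ 0.59438127  0.18250185 -2.19871025] [ 0.42987487  0.45211124  2.02441788 -0.6550239   1.25786266  2.58097605] [439.01690179  94.0286309  259.9671728 ]
```

View pics/wrist6.png

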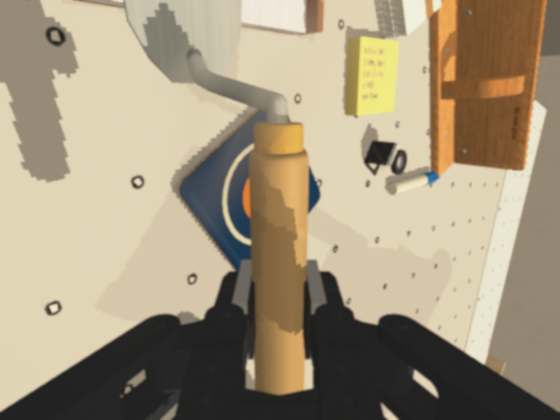

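View pics/s6c.png

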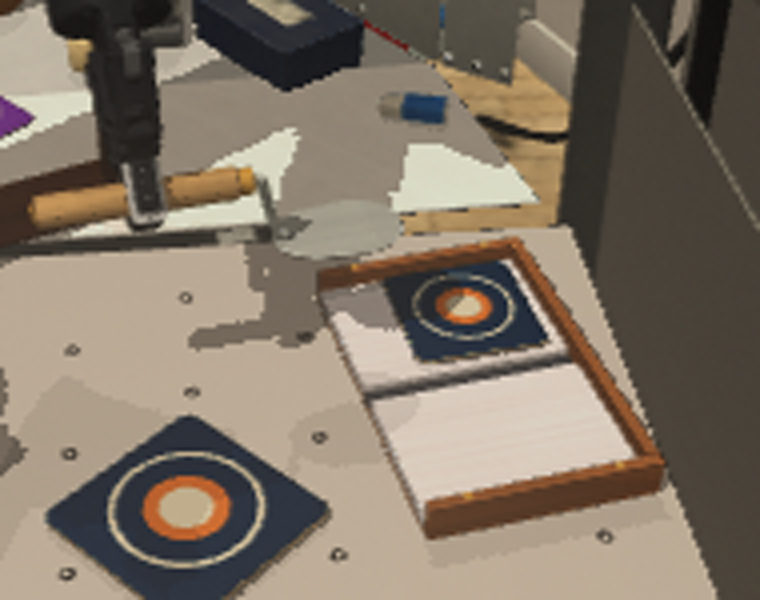

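View pics/n6c.png

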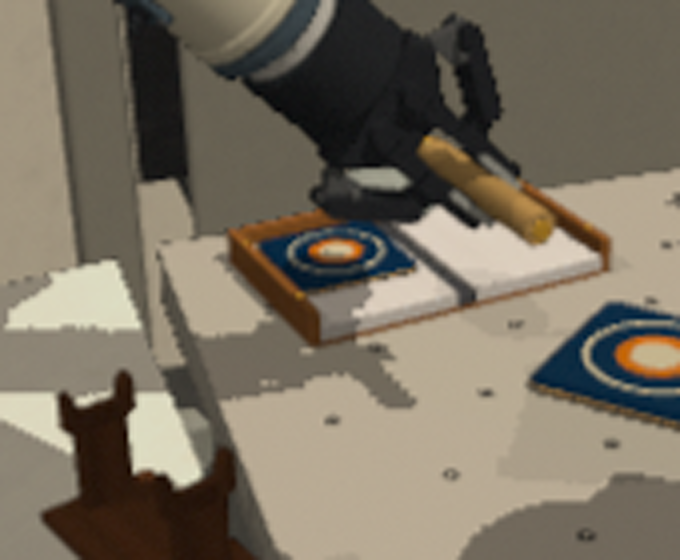

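```bash
python3 - <<'E'
from h import *
from plan import *
import pickle
F=pickle.load(open('F6.pkl','rb')); f=F['side']
p,o=load(); sp=p+155*o.apply([0,0,1]); Rs=o*G.inv(); print(sp,Rs.as_euler('xyz'))
def pr(x,y,z): 
    q=proj(f,sp+Rs.apply([x,y,z])); return np.round((q-[210,150])*4,1)
print('butt',pr(-62,0,0),'ferr',pr(70,0,0),pr(70,0,10),pr(70,0,-10),pr(70,-10,0), 'neckend nominal',pr(95,0,-46))
im=cv2.imread('pics/s6c.png')
for b,col in ((-.1,(0,0,255)),(0,(0,255,0)),(.1,(255,0,0))):
    pts=[]
    for x,y in [(84,0),(88,14),(95,22),(110,28),(125,28),(138,28),(150,25),(160,17),(166,8),(168,0),(166,-8),(160,-17),(150,-25),(138,-28),(125,-28),(110,-28),(95,-22),(88,-14)]:
        dx,dz=x-70,-49.
        c,s=np.cos(b),np.sin(b)   # +b = tip up
        pts.append(pr(70+c*dx-s*dz,y,s*dx+c*dz))
    cv2.polylines(im,[np.int32(pts)],True,col,1)
    print(b,pts[9],pts[4],pts[14])
cv2.imwrite('pics/s6o.png',im[120:330,0:560]); 
im2=cv2.resize(cv2.imread('pics/s6o.png'),None,fx=1.4,fy=1.4); cv2.imwrite('pics/s6o.png',im2)
E
```

```text
[419.37090132 -13.75413745 150.32270411] [ 3.91657683e-04  7.16822893e-05 -1.80222995e-01]
butt [ 39.7 210.4] ferr [256.1 176.7] [255.8 163. ] [256.3 190.1] [260.1 185.8] neckend nominal [295.7 230.8]
-0.1 [397.6 229.9] [321.3 210. ] [346.3 261.3]
0 [406.2 216.6] [329.1 202.2] [354.5 253.2]
0.1 [413.5 202.7] [336.1 193.9] [361.9 244.7]
```

View pics/s6o.png

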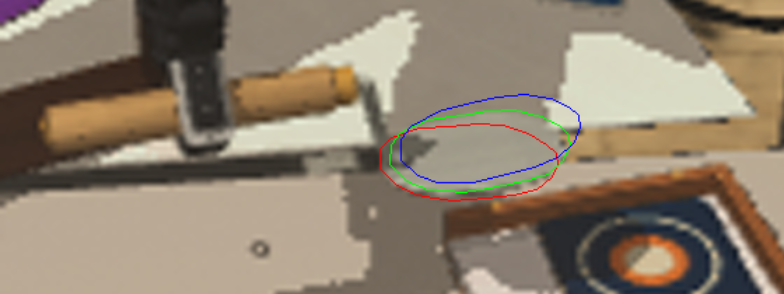

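```bash
python3 - <<'E'
from h import *
import pickle
F=pickle.load(open('F6.pkl','rb')); im=F['side']['image'][185:220,264:316,::-1]
cv2.imwrite('pics/b6.png',cv2.resize(im,None,fx=15,fy=15,interpolation=cv2.INTER_NEAREST))
E
```

```text
(no output)
```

View pics/b6.png

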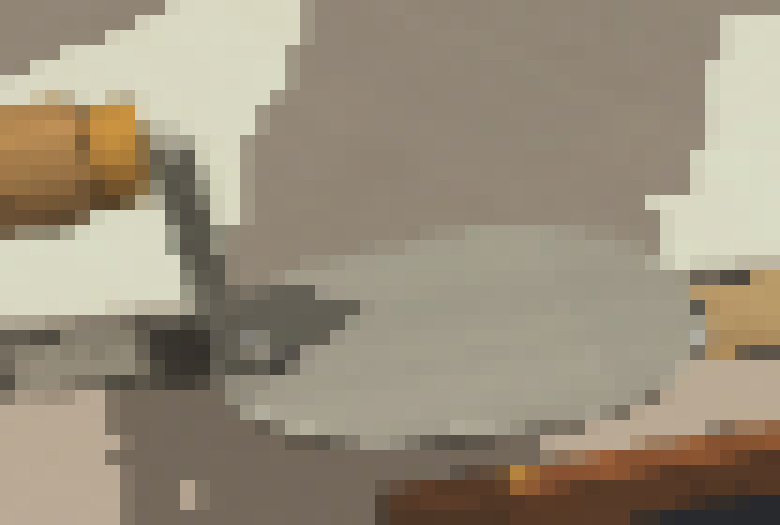

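```bash
python3 - <<'E'
from h import *
from plan import *
import pickle
from scipy.interpolate import splprep,splev
F=pickle.load(open('F6.pkl','rb')); f=F['side']
p,o=load(); sp=p+155*o.apply([0,0,1]); Rs=o*G.inv()
t=np.linspace(0,np.pi/2,20)
half=[(84,0),(88,14),(95,22),(105,27),(112,28)]+[(138+30*np.sin(a),28*np.cos(a)) for a in t]
out=half+[(x,-y) for x,y in half]
for b in np.arange(-.1,.101,.025):
    P=[]
    for x,y in out:
        dx,dz=x-70,-49.; c,s=np.cos(b),np.sin(b)
        P.append((proj(f,sp+Rs.apply([70+c*dx-s*dz,y,s*dx+c*dz]))-[210,150])*4+[-4,2])
    P=np.array(P); i=P[:,0].argmax(); print(round(b,3),'right',P[i].round(1),'top',P[P[:,1].argmin()].round(1),'bot',P[P[:,1].argmax()].round(1))
E
```

```text
-0.1 right [395.7 240.3] top [343.9 210.3] bot [322.3 265. ]
-0.075 right [398.  237.1] top [346.  207.9] bot [313.  263.6]
-0.05 right [400.2 233.8] top [351.8 205.4] bot [315.  262.3]
-0.025 right [402.3 230.5] top [353.7 202.8] bot [317.  260.9]
-0.0 right [404.3 227.2] top [355.7 200.1] bot [318.9 259.5]
0.025 right [406.3 223.8] top [361.3 197.4] bot [320.8 258. ]
0.05 right [408.2 220.4] top [363.1 194.6] bot [322.7 256.5]
0.075 right [410.  216.9] top [368.6 191.8] bot [324.6 255. ]
0.1 right [411.7 213.5] top [370.3 188.9] bot [326.4 253.4]
```

```bash
python3 - <<'E'
from h import *
import pickle
F=pickle.load(open('F0.pkl','rb')); W,D=F['wrist'],F['side']
# wrist crop w0c: scale 3,2.3 offset (160,140)
w=lambda u,v:(160+u/3,140+v/2.3)
c=lambda u,v:(270+u/6,200+v/6)
prs={'BL':(w(582,98),c(415,57)),'FL':(w(131,45),c(118,105)),'FR':(w(64,494),c(278,458)),'BR':(w(446,540),c(635,395))}
out={}
for k,(a,b) in prs.items():
    p,e=tri([(W,*a),(D,*b)]); out[k]=p; print(k,p.round(1),e, 'z27 w',onz(W,*a,27)[:2].round(1),'z27 s',onz(D,*b,27)[:2].round(1))
# floor-level items: channel both ends, front floor edge at z=14; coaster corners z=22
for n,z,a,b in [('chan front mid',13,w(105,282),c(195,292)),('coaster BL',21,w(521,124),c(405,90)),('cFL',21,w(258,84),c(217,122)),('cFR',21,w(218,270),c(268,240)),('cBR',21,w(462,303),c(462,212)),('ring c',22,w(366,203),c(335,157))]:
    p,e=tri([(W,*a),(D,*b)]); print(n,p.round(1),'w',onz(W,*a,z)[:2].round(1),'s',onz(D,*b,z)[:2].round(1))
E
```

```text
BL [697.9  -6.5  21.9] [[0.12, 0.06], [-0.04, 0.01]] z27 w [696.7  -5.2] z27 s [694.  -12.1]
FL [552.5  16.7  26. ] [[0.54, 0.3], [-0.21, -0.03]] z27 w [552.2  17.2] z27 s [552.4  15.3]
FR [ 512.3 -206.    25.2] [[-0.47, -0.23], [0.26, -0.01]] z27 w [ 513.4 -204.9] z27 s [ 510.8 -207.3]
BR [ 657.7 -235.    23.3] [[-0.67, -0.41], [0.36, -0.12]] z27 w [ 658.2 -232.3] z27 s [ 654.  -237.8]
chan front mid [533.1 -97.4  12.6] w [533.1 -97.1] s [533.  -97.8]
coaster BL [681.4 -20.5  16.9] w [678.4 -18.2] s [681.  -25.3]
cFL [592.6  -2.5  16. ] w [ 5.915e+02 -5.000e-01] s [591.   -8.7]
cFR [574.3 -87.9  18.8] w [575.2 -87.3] s [572.4 -89.8]
cBR [ 661.1 -105.8   16.6] w [ 661.2 -103.9] s [ 657.4 -109.9]
ring c [626.7 -54.3  21.5] w [627.  -54.2] s [626.1 -54.6]
```

```bash
sed -i 's/^tray_c=.*/tray_c=np.array([605.5,-107.5]);ty=-0.178/' plan.py
cat >> plan.py <<'E'
def sp_rot(pitch=0.0,roll=0.0): # roll about tray x applied after pitch
    return Rt()*R.from_euler('x',roll)*R.from_euler('y',pitch)
def show(pos,rot):
    d=delta(*tcp(pos,rot)); print('T',np.round(d[0],2).tolist(),'R',np.round(d[1],3).tolist())
def cur():
    p,o=load(); sp=p+155*o.apply([0,0,1]); Rs=o*G.inv(); d=sp[:2]-tray_c; c,s=np.cos(ty),np.sin(ty)
    return np.array([c*d[0]+s*d[1],-s*d[0]+c*d[1],sp[2]]),(Rt().inv()*Rs).as_rotvec()
def sense(n=1):
    from h import readout,imaging
    A=[]
    for i in range(n):
        imaging.grab_frame('wrist'); s=readout.sense(); A.append(np.r_[s['contact_force'],s['wrist_torque'],s['eef_pos'],s['tcp_rot']])
    A=np.array(A); m=A.mean(0); print('clk %.2f'%s['clock'],'F',m[:3].round(2),'T',m[3:6].round(3),'std',A[:,:6].std(0).round(3),'pos',m[6:9].round(2),'op',round(float(s['opening']),3))
    return m
E
python3 - <<'E'
from plan import *
print(cur()); sense(6)
show(toW([-218,57,80]),sp_rot(.04))
E
```

```text
(array([-199.78700451,   59.30835482,  150.32270411]), array([ 3.91737196e-04,  7.12469323e-05, -2.22300916e-03]))
clk 6.58 F [-0.05  0.07 -1.72] T [ 0.552 -0.062  0.002] std [0.317 0.38  0.314 0.039 0.033 0.029] pos [439.1   94.81 260.04] op 0.21
T [-1.41, -4.82, 5.15] R [-0.0, -0.027, -0.03]
```

>>> step_arm:
  deltas:
    - {"translation": [-0.7, -1.2, 1.2], "rot": [0, -0.01, -0.01]}
    - {"translation": [-1.4, -2.8, 3.1], "rot": [0, -0.027, -0.03]}
    - {"translation": [-1.4, -4.0, 4.4], "rot": [0, -0.027, -0.03]}
    - {"translation": [-1.4, -4.8, 5.15], "rot": [0, -0.027, -0.03]}
    - {"translation": [-1.4, -4.8, 5.15], "rot": [0, -0.027, -0.03]}
    - {"translation": [-1.4, -4.8, 5.15], "rot": [0, -0.027, -0.03]}

```text
clock: 7.32
eef_pos: [425.1, 94.2, 189.9]
tcp_rot: [2.357, 0.04, -0.178]
contact_force: [0.7, -1.5, -1.8]
opening: 0.206
```

```bash
python3 - <<'E'
from h import *
from plan import *
add(-1.4,-4.8,5.15,0,-.027,-.03)
print(cur()); sense(6)
f=grab('side','side7.png'); cv2.imwrite('pics/s7c.png',cv2.resize(f['image'][160:280,220:390,::-1],None,fx=4.5,fy=4.5,interpolation=cv2.INTER_CUBIC))
p,r=cur(); p=p+[0,0,-5]; show(toW(p),sp_rot(.04))
E
```

```text
(array([-217.98131108,   56.89700576,   80.05024432]), array([ 4.36558807e-04,  4.03758850e-02, -9.34934207e-05]))
clk 7.62 F [ 0.09  0.07 -1.76] T [ 0.566 -0.073 -0.011] std [0.454 0.31  0.524 0.022 0.024 0.011] pos [425.02  94.21 190.06] op 0.206
T [0.02, -0.36, 0.35] R [-0.0, 0.0, 0.0]
```

View pics/s7c.png

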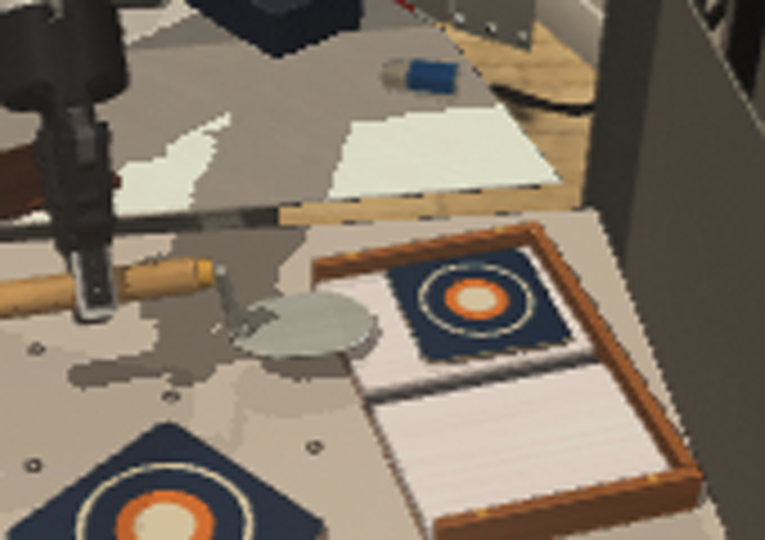

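```bash
python3 - <<'E'
from h import *
from plan import *
f=grab('side')
g=lambda p:np.round((proj(f,p)-[220,160])*4.5)
p,o=load(); sp=p+155*o.apply([0,0,1]); Rs=o*G.inv()
print('tip now',g(sp+Rs.apply([168,0,-50])),'ferr',g(sp+Rs.apply([70,0,0])),'tip floor',g(toW([-50,57,14])),'coaster',g(toW([12,56,22])),'FL',g(toW([-74,116,27])),'chan',g(toW([-75,0,14])))
m=g(sp+Rs.apply([138,28,-50])),g(sp+Rs.apply([138,-28,-50])); print(m)
E
```

```text
tip now [375. 313.] ferr [214. 268.] tip floor [378. 324.] coaster [478. 297.] FL [311. 254.] chan [366. 395.]
(array([313., 291.]), array([340., 350.]))
```

>>> step_arm:
  deltas:
    - {"translation": [0, -0.14, 0.14], "rot": [0, 0, 0]}
    - {"translation": [0, -0.28, 0.28], "rot": [0, 0, 0]}
    - {"translation": [0, -0.35, 0.35], "rot": [0, 0, 0]}
    - {"translation": [0, -0.35, 0.35], "rot": [0, 0, 0]}

```text
clock: 8.22
eef_pos: [424.6, 94.1, 184.5]
tcp_rot: [2.356, 0.041, -0.178]
contact_force: [0.2, 0.8, -2.6]
opening: 0.209
```

```bash
python3 - <<'E'
from plan import *
add(0,-.35,.35,0,0,0); print(cur()); sense(4)
E
```

```text
(array([-218.18110711,   56.89917537,   75.10453135]), array([ 4.36558807e-04,  4.03758850e-02, -9.34934207e-05]))
clk 8.43 F [-0.46  0.16 -1.68] T [ 0.561 -0.089 -0.001] std [0.194 0.425 0.584 0.036 0.027 0.009] pos [424.59  94.16 184.65] op 0.213
```

>>> step_arm:
  deltas:
    - {"translation": [0, -0.07, 0.07], "rot": [0, 0, 0]}
    - {"translation": [0, -0.07, 0.07], "rot": [0, 0, 0]}

```text
clock: 8.68
eef_pos: [424.6, 94.2, 183.6]
tcp_rot: [2.357, 0.04, -0.178]
contact_force: [0.9, 0.8, -2.4]
opening: 0.212
```

```bash
python3 - <<'E'
from plan import *
add(0,-.07,.07,0,0,0); print(cur()[0]); sense(4)
E
```

```text
[-218.22106631   56.89960929   74.11538875]
clk 8.88 F [ 0.2   0.27 -1.91] T [ 0.539 -0.082  0.006] std [0.739 0.774 0.472 0.005 0.031 0.039] pos [424.56  94.17 183.67] op 0.212
```

>>> step_arm:
  deltas:
    - {"translation": [0, -0.07, 0.07], "rot": [0, 0, 0]}
    - {"translation": [0, -0.07, 0.07], "rot": [0, 0, 0]}

```text
clock: 9.12
eef_pos: [424.5, 94.2, 182.6]
tcp_rot: [2.357, 0.04, -0.178]
contact_force: [0.2, 0.4, -1.3]
opening: 0.208
```

```bash
python3 - <<'E'
from plan import *
add(0,-.07,.07,0,0,0); print(cur()[0]); sense(4)
E
```

```text
[-218.26102552   56.90004321   73.12624616]
clk 9.32 F [ 0.24 -0.16 -1.82] T [ 0.531 -0.08   0.012] std [0.127 0.604 0.857 0.031 0.035 0.016] pos [424.52  94.19 182.67] op 0.205
```

>>> step_arm:
  deltas:
    - {"translation": [0, -0.05, 0.05], "rot": [0, 0, 0]}
    - {"translation": [0, -0.05, 0.05], "rot": [0, 0, 0]}

```text
clock: 9.57
eef_pos: [424.5, 94.2, 181.9]
tcp_rot: [2.357, 0.04, -0.178]
contact_force: [0.2, -0.5, -2.0]
opening: 0.207
```

```bash
python3 - <<'E'
from plan import *
add(0,-.05,.05,0,0,0); print(cur()[0]); sense(3)
E
```

```text
[-218.28956781   56.90035316   72.41971573]
clk 9.72 F [-0.2   0.13 -1.57] T [ 0.558 -0.101 -0.001] std [0.564 0.406 0.399 0.017 0.012 0.013] pos [424.49  94.18 181.97] op 0.209
```

>>> step_arm:
  deltas:
    - {"translation": [0, -0.04, 0.04], "rot": [0, 0, 0]}
    - {"translation": [0, -0.04, 0.04], "rot": [0, 0, 0]}

```text
clock: 9.98
eef_pos: [424.5, 94.2, 181.4]
tcp_rot: [2.357, 0.04, -0.178]
contact_force: [-0.1, -0.5, -1.3]
opening: 0.206
```

```bash
python3 - <<'E'
from plan import *
add(0,-.04,.04,0,0,0); print(cur()[0]); sense(3)
E
```

```text
[-218.31240164   56.90060111   71.85449139]
clk 10.12 F [-0.47 -0.07 -1.71] T [ 0.555 -0.092 -0.008] std [0.444 0.137 0.488 0.026 0.02  0.013] pos [424.47  94.19 181.4 ] op 0.209
```

>>> step_arm:
  deltas:
    - {"translation": [0, -0.04, 0.04], "rot": [0, 0, 0]}
    - {"translation": [0, -0.04, 0.04], "rot": [0, 0, 0]}

```text
clock: 10.38
eef_pos: [424.4, 94.2, 180.8]
tcp_rot: [2.357, 0.04, -0.178]
contact_force: [0.0, 0.6, -1.5]
opening: 0.206
```

```bash
python3 - <<'E'
from plan import *
add(0,-.04,.04,0,0,0); print(cur()[0]); sense(3)
E
```

```text
[-218.33523548   56.90084907   71.28926705]
clk 10.53 F [-0.52 -0.26 -1.75] T [ 0.506 -0.055 -0.008] std [0.401 0.588 0.401 0.035 0.01  0.025] pos [424.43  94.19 180.84] op 0.206
```

>>> step_arm:
  deltas:
    - {"translation": [0, -0.04, 0.04], "rot": [0, 0, 0]}
    - {"translation": [0, -0.04, 0.04], "rot": [0, 0, 0]}

```text
clock: 10.78
eef_pos: [424.4, 94.2, 180.3]
tcp_rot: [2.357, 0.04, -0.178]
contact_force: [-0.6, -0.2, -1.1]
opening: 0.207
```

```bash
python3 - <<'E'
from plan import *
add(0,-.04,.04,0,0,0); print(cur()[0]); sense(3)
E
```

```text
[-218.35806931   56.90109702   70.72404271]
clk 10.93 F [ 0.   -0.03 -2.27] T [ 0.553 -0.089  0.011] std [0.56  0.252 0.392 0.026 0.013 0.023] pos [424.41  94.2  180.26] op 0.207
```

>>> step_arm:
  deltas:
    - {"translation": [0, -0.04, 0.04], "rot": [0, 0, 0]}
    - {"translation": [0, -0.04, 0.04], "rot": [0, 0, 0]}

```text
clock: 11.18
eef_pos: [424.4, 94.2, 179.7]
tcp_rot: [2.357, 0.04, -0.178]
contact_force: [-0.2, 0.6, -1.6]
opening: 0.211
```

```bash
python3 - <<'E'
from plan import *
from h import *
add(0,-.04,.04,0,0,0); print(cur()[0]); sense(3)
f=grab('side','side8.png'); cv2.imwrite('pics/s8c.png',cv2.resize(f['image'][200:260,260:340,::-1],None,fx=9,fy=9,interpolation=cv2.INTER_CUBIC))
E
```

```text
[-218.38090314   56.90134498   70.15881837]
clk 11.32 F [ 0.27  0.07 -1.77] T [ 0.524 -0.077  0.023] std [0.585 0.26  0.037 0.008 0.032 0.027] pos [424.41  94.2  179.72] op 0.207
```

View pics/s8c.png

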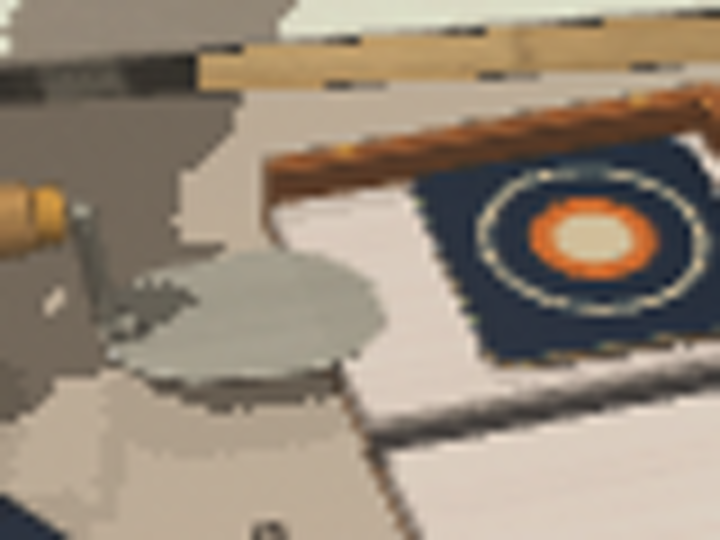

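>>> step_arm:
  deltas:
    - {"translation": [0, -0.04, 0.04], "rot": [0, 0, 0]}
    - {"translation": [0, -0.04, 0.04], "rot": [0, 0, 0]}

```text
clock: 11.62
eef_pos: [424.4, 94.2, 179.2]
tcp_rot: [2.356, 0.04, -0.178]
contact_force: [-1.0, 0.3, -0.4]
opening: 0.212
```

```bash
python3 - <<'E'
from plan import *
add(0,-.04,.04,0,0,0); print(cur()[0]); sense(3)
E
```

```text
[-218.40373697   56.90159293   69.59359403]
clk 11.78 F [-0.26  0.14 -1.44] T [ 0.454 -0.132 -0.001] std [0.183 0.355 0.243 0.023 0.001 0.029] pos [424.37  94.2  179.16] op 0.206
```

>>> step_arm:
  deltas:
    - {"translation": [0, -0.04, 0.04], "rot": [0, 0, 0]}
    - {"translation": [0, -0.04, 0.04], "rot": [0, 0, 0]}

```text
clock: 12.02
eef_pos: [424.3, 94.2, 178.6]
tcp_rot: [2.357, 0.04, -0.178]
contact_force: [0.1, -0.6, -0.7]
opening: 0.209
```

```bash
python3 - <<'E'
from plan import *
add(0,-.04,.04,0,0,0); print(cur()[0]); sense(3)
E
```

```text
[-218.4265708    56.90184089   69.02836969]
clk 12.18 F [-0.49 -0.15 -0.99] T [ 0.382 -0.171 -0.061] std [0.346 0.655 0.354 0.02  0.021 0.012] pos [424.35  94.21 178.6 ] op 0.206
```

```bash
python3 - <<'E'
from plan import *
p,r=cur()
for d in (10,30,94): show(toW(p+[d,0,0]),sp_rot(r[1]))
p[2]+=.3;show(toW(p+[30,0,0]),sp_rot(r[1]))
E
```

```text
T [1.0, 0.02, -0.03] R [-0.0, 0.0, -0.0]
T [3.0, 0.08, -0.09] R [-0.0, 0.0, -0.0]
T [9.39, 0.26, -0.27] R [-0.0, 0.0, -0.0]
T [3.0, 0.1, -0.11] R [-0.0, 0.0, -0.0]
```

>>> step_arm:
  deltas:
    - {"translation": [0.5, 0.03, -0.03], "rot": [0, 0, 0]}
    - {"translation": [1.0, 0.04, -0.05], "rot": [0, 0, 0]}
    - {"translation": [1.5, 0.05, -0.06], "rot": [0, 0, 0]}
    - {"translation": [2.0, 0.07, -0.08], "rot": [0, 0, 0]}
    - {"translation": [2.5, 0.08, -0.09], "rot": [0, 0, 0]}
    - {"translation": [2.5, 0.08, -0.09], "rot": [0, 0, 0]}

```text
clock: 12.92
eef_pos: [449.4, 89.8, 178.8]
tcp_rot: [2.357, 0.04, -0.178]
contact_force: [1.0, 0.0, -0.6]
opening: 0.208
```

```bash
python3 - <<'E'
from plan import *
from h import *
add(2.5,.08,-.09,0,0,0); print(cur()); sense(4)
f=grab('side','side9.png'); cv2.imwrite('pics/s9c.png',cv2.resize(f['image'][200:260,260:360,::-1],None,fx=7,fy=7,interpolation=cv2.INTER_CUBIC))
E
```

```text
(array([-193.39841667,   56.96990826,   69.22037877]), array([ 4.36558807e-04,  4.03758850e-02, -9.34934207e-05]))
clk 13.12 F [ 0.4  -0.47 -0.88] T [ 0.416 -0.197  0.03 ] std [0.206 0.37  0.218 0.019 0.038 0.02 ] pos [449.01  89.83 178.76] op 0.211
```

View pics/s9c.png

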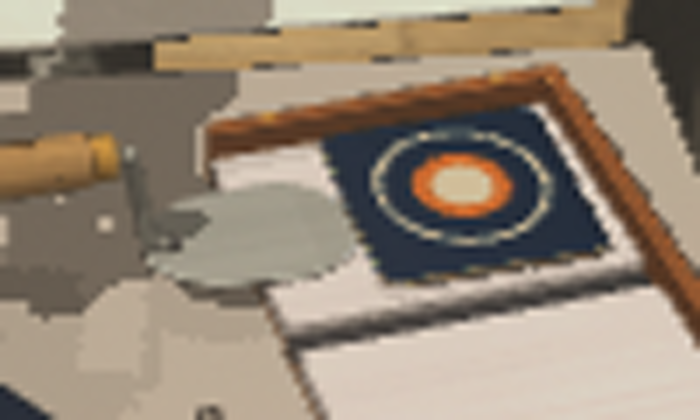

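>>> step_arm:
  deltas:
    - {"translation": [0.4, 0.01, -0.01], "rot": [0, 0, 0]}
    - {"translation": [0.8, 0.02, -0.02], "rot": [0, 0, 0]}
    - {"translation": [1.2, 0.03, -0.035], "rot": [0, 0, 0]}
    - {"translation": [1.6, 0.045, -0.045], "rot": [0, 0, 0]}
    - {"translation": [2.0, 0.055, -0.06], "rot": [0, 0, 0]}
    - {"translation": [2.0, 0.055, -0.06], "rot": [0, 0, 0]}

```text
clock: 13.92
eef_pos: [469.2, 86.3, 178.8]
tcp_rot: [2.357, 0.04, -0.178]
contact_force: [1.0, 0.2, -1.3]
opening: 0.208
```

```bash
python3 - <<'E'
from plan import *
from h import *
add(2,.055,-.06,0,0,0); print(cur()); sense(4)
f=grab('side','side10.png'); cv2.imwrite('pics/s10c.png',cv2.resize(f['image'][200:260,260:360,::-1],None,fx=7,fy=7,interpolation=cv2.INTER_CUBIC))
E
```

```text
(array([-173.38188941,   57.00321403,   69.22560543]), array([ 4.36558807e-04,  4.03758850e-02, -9.34934207e-05]))
clk 14.12 F [ 1.02 -0.33 -1.15] T [ 0.412 -0.256  0.066] std [0.671 0.448 0.304 0.026 0.028 0.011] pos [468.87  86.35 178.79] op 0.208
```

View pics/s10c.png

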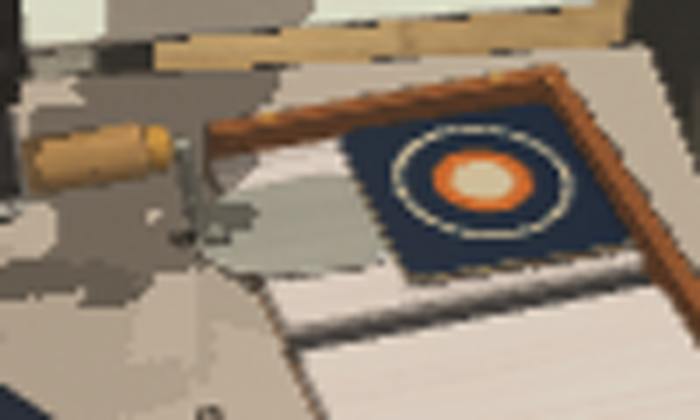

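>>> step_arm:
  deltas:
    - {"translation": [0.4, 0.01, -0.01], "rot": [0, 0, 0]}
    - {"translation": [0.8, 0.02, -0.02], "rot": [0, 0, 0]}
    - {"translation": [1.2, 0.03, -0.035], "rot": [0, 0, 0]}
    - {"translation": [1.6, 0.045, -0.045], "rot": [0, 0, 0]}
    - {"translation": [2.0, 0.055, -0.06], "rot": [0, 0, 0]}
    - {"translation": [2.0, 0.055, -0.06], "rot": [0, 0, 0]}

```text
clock: 14.92
eef_pos: [488.9, 82.8, 178.8]
tcp_rot: [2.357, 0.04, -0.178]
contact_force: [1.1, -0.2, -1.2]
opening: 0.207
```

```bash
python3 - <<'E'
from plan import *
from h import *
add(2,.055,-.06,0,0,0); print(cur()); sense(4)
f=grab('side','side11.png'); cv2.imwrite('pics/s11c.png',cv2.resize(f['image'][200:260,260:360,::-1],None,fx=7,fy=7,interpolation=cv2.INTER_CUBIC))
E
```

```text
(array([-153.36536216,   57.03651981,   69.23083209]), array([ 4.36558807e-04,  4.03758850e-02, -9.34934207e-05]))
clk 15.12 F [ 0.73 -0.18 -1.51] T [ 0.402 -0.273  0.051] std [0.522 0.322 0.62  0.044 0.011 0.017] pos [488.57  82.83 178.81] op 0.211
```

View pics/s11c.png

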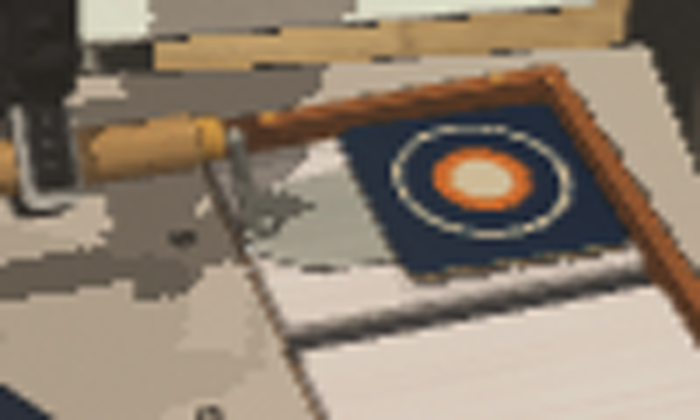

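>>> step_arm:
  deltas:
    - {"translation": [0.5, 0.01, -0.015], "rot": [0, 0, 0]}
    - {"translation": [1.0, 0.03, -0.03], "rot": [0, 0, 0]}
    - {"translation": [1.5, 0.04, -0.045], "rot": [0, 0, 0]}
    - {"translation": [2.0, 0.055, -0.06], "rot": [0, 0, 0]}
    - {"translation": [2.4, 0.065, -0.07], "rot": [0, 0, 0]}
    - {"translation": [2.4, 0.065, -0.07], "rot": [0, 0, 0]}

```text
clock: 15.92
eef_pos: [512.5, 78.6, 178.8]
tcp_rot: [2.357, 0.04, -0.178]
contact_force: [0.4, -1.2, -2.0]
opening: 0.207
```

```bash
python3 - <<'E'
from plan import *
from h import *
add(2.4,.065,-.07,0,0,0); print(cur()); sense(4)
f=grab('side','side12.png'); cv2.imwrite('pics/s12c.png',cv2.resize(f['image'][195:260,260:360,::-1],None,fx=7,fy=7,interpolation=cv2.INTER_CUBIC))
f=grab('wrist','w12.png')
E
```

```text
(array([-129.34638644,   57.06942498,   69.21590509]), array([ 4.36558807e-04,  4.03758850e-02, -9.34934207e-05]))
clk 16.12 F [ 0.76 -0.34 -1.8 ] T [ 0.429 -0.25   0.058] std [0.134 0.688 0.499 0.023 0.013 0.018] pos [512.22  78.62 178.78] op 0.209
```

View pics/s12c.png

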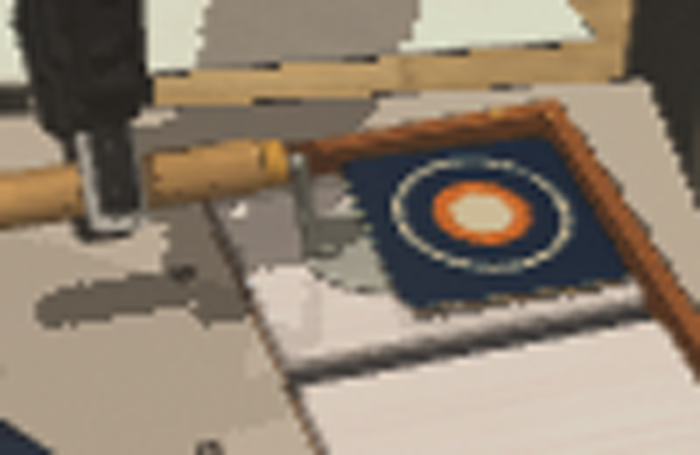

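View pics/w12.png

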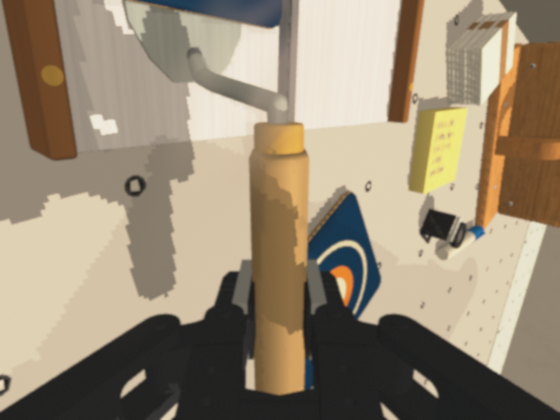

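```bash
python3 - <<'E'
from plan import *
from h import *
f=grab('wrist')
c,s=np.cos(ty),np.sin(ty)
def tr(p): d=p[:2]-tray_c; return np.round([c*d[0]+s*d[1],-s*d[0]+c*d[1]],1)
for n,u,v,z in [('neck end',194,58,18),('neck low',190,78,18),('coaster edge',140,2,24),('edge2',200,15,24),('edge3',275,27,24),('rail endfront',60,158,27),('floor front',100,152,14),('chan front',285,128,14)]: print(n,tr(onz(f,u,v,z)))
f=grab('side')
for n,u,v,z in [('cFR',260+418/7,195+312/7,20),('cFL',260+345/7,195+165/7,22),('ctr',260+482/7,195+212/7,23),('cBR',260+640/7,195+278/7,22)]: print(n,tr(onz(f,u,v,z)))
E
```

```text
neck end [-41.7  56.3]
neck low [-49.3  58.6]
coaster edge [-26.   80.2]
edge2 [-26.8  56.7]
edge3 [-26.3  17. ]
rail endfront [-74.4 112.3]
floor front [-76.1  95.6]
chan front [-73.2  -2. ]
cFR [-22.2  10.8]
cFL [-21.5  98.6]
ctr [19.6 55.9]
cBR [63.  5.]
```

>>> step_arm:
  deltas:
    - {"translation": [0.3, 0.01, -0.01], "rot": [0, 0, 0]}
    - {"translation": [0.6, 0.015, -0.02], "rot": [0, 0, 0]}
    - {"translation": [0.8, 0.02, -0.025], "rot": [0, 0, 0]}
    - {"translation": [0.8, 0.02, -0.025], "rot": [0, 0, 0]}

```text
clock: 16.82
eef_pos: [520.2, 77.2, 178.7]
tcp_rot: [2.357, 0.04, -0.178]
contact_force: [0.8, -0.8, -1.8]
opening: 0.21
```

```bash
python3 - <<'E'
from plan import *
from h import *
add(.8,.02,-.025,0,0,0); print(cur()); sense(4)
f=grab('wrist','w13.png')
# planned lift + roll path
p0,r0=cur()
def pose(th,py,pitch,x,lift=0):
    t=np.radians(th); b=57-11 # blade centre offset from initial pivot 11
    # pivot-relative rigid rotation: initial spatula origin relative to pivot (y=11,z=14)
    rel=np.array([p0[1]-11, p0[2]-14+lift]); y=py+rel[0]*np.cos(t)-rel[1]*np.sin(t); z=14+rel[0]*np.sin(t)+rel[1]*np.cos(t)
    return toW([x,y,z]),sp_rot(pitch,t)
for th in (2,4,6,8,10,12): 
    print(th,end=' '); show(*pose(th,11,r0[1],p0[0],0))
E
```

```text
(array([-121.34005879,   57.10396359,   69.21093967]), array([ 4.36558807e-04,  4.03758850e-02, -9.34934207e-05]))
clk 17.02 F [ 0.28 -0.18 -1.75] T [ 0.393 -0.247  0.025] std [0.545 0.196 0.451 0.028 0.029 0.018] pos [520.14  77.23 178.79] op 0.208
2 T [-0.02, 0.78, 0.04] R [0.034, 0.001, -0.001]
4 T [-0.04, 1.57, 0.1] R [0.069, 0.002, -0.002]
6 T [-0.06, 2.36, 0.19] R [0.104, 0.003, -0.003]
8 T [-0.08, 3.14, 0.31] R [0.139, 0.004, -0.004]
10 T [-0.1, 3.92, 0.45] R [0.174, 0.005, -0.005]
12 T [-0.12, 4.69, 0.63] R [0.209, 0.006, -0.006]
```

View pics/w13.png

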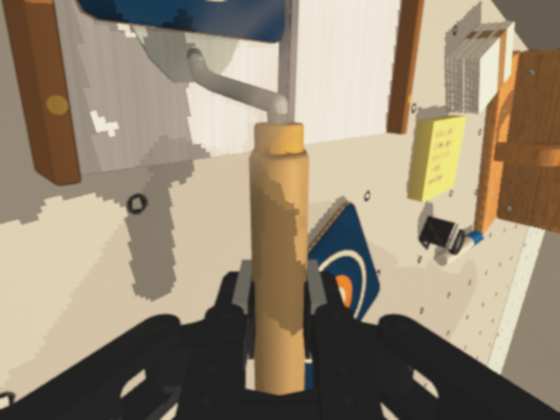

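```bash
cat > roll.py <<'E'
from plan import *
P0=np.array([-121.34,57.104,69.211]); PI=0.0404
def lerp(t,a,b,va,vb): return va+(vb-va)*np.clip((t-a)/(b-a),0,1)
def pose(th):
    t=np.radians(th)
    pitch=lerp(th,0,10,PI,0.01); xb=125.
    z0=P0[2]-xb*np.sin(PI)+xb*np.sin(pitch)   # keep blade x=125 height
    py=lerp(th,12,60,11,2); pz=lerp(th,20,50,14,11); x=P0[0]+lerp(th,6,24,0,-12)
    rel=np.array([P0[1]-11,z0-14])
    y=py+rel[0]*np.cos(t)-rel[1]*np.sin(t); z=pz+rel[0]*np.sin(t)+rel[1]*np.cos(t)
    return toW([x,y,z]),sp_rot(pitch,t)
def rows(ths):
    for th in ths:
        d=delta(*tcp(*pose(th))); print(th,'{"translation": %s, "rot": %s}'%(np.round(d[0],2).tolist(),np.round(d[1],3).tolist()))
E
python3 - <<'E'
from roll import *
rows([1,2,4,6,8,10,12,12])
E
```

```text
1 {"translation": [-0.04, 0.36, 0.04], "rot": [0.017, 0.003, 0.002]}
2 {"translation": [-0.09, 0.73, 0.09], "rot": [0.034, 0.005, 0.003]}
4 {"translation": [-0.17, 1.46, 0.2], "rot": [0.069, 0.01, 0.007]}
6 {"translation": [-0.25, 2.18, 0.34], "rot": [0.104, 0.015, 0.01]}
8 {"translation": [-0.47, 2.89, 0.5], "rot": [0.139, 0.02, 0.014]}
10 {"translation": [-0.68, 3.6, 0.68], "rot": [0.174, 0.025, 0.018]}
12 {"translation": [-0.83, 4.36, 0.85], "rot": [0.209, 0.025, 0.018]}
12 {"translation": [-0.83, 4.36, 0.85], "rot": [0.209, 0.025, 0.018]}
```

>>> step_arm:
  deltas:
    - {"translation": [-0.04, 0.36, 0.04], "rot": [0.017, 0.003, 0.002]}
    - {"translation": [-0.09, 0.73, 0.09], "rot": [0.034, 0.005, 0.003]}
    - {"translation": [-0.17, 1.46, 0.2], "rot": [0.069, 0.01, 0.007]}
    - {"translation": [-0.25, 2.18, 0.34], "rot": [0.104, 0.015, 0.01]}
    - {"translation": [-0.47, 2.89, 0.5], "rot": [0.139, 0.02, 0.014]}
    - {"translation": [-0.68, 3.6, 0.68], "rot": [0.174, 0.025, 0.018]}
    - {"translation": [-0.83, 4.36, 0.85], "rot": [0.209, 0.025, 0.018]}

```text
clock: 17.95
eef_pos: [505.9, 41.8, 204.2]
tcp_rot: [2.568, 0.01, -0.176]
contact_force: [-0.2, -0.0, -2.8]
opening: 0.212
```

```bash
python3 - <<'E'
from roll import *
from h import *
add(-.83,4.36,.85,.209,.025,.018); print(cur()); sense(3)
f=grab('side','side14.png'); cv2.imwrite('pics/s14c.png',cv2.resize(f['image'][185:270,250:380,::-1],None,fx=6,fy=6,interpolation=cv2.INTER_CUBIC))
rows([15,18,21,24,27,30,33,36])
E
```

```text
(array([-125.31844725,   45.39320372,   73.89649999]), array([0.20948514, 0.00981237, 0.00062995]))
clk 18.10 F [-0.37 -0.78 -2.63] T [ 0.529  0.122 -0.005] std [0.567 0.438 0.93  0.013 0.022 0.017] pos [505.95  41.45 204.52] op 0.206
15 {"translation": [-0.21, 1.21, 0.08], "rot": [0.052, 0.001, -0.001]}
18 {"translation": [-0.42, 2.43, 0.23], "rot": [0.105, 0.001, -0.001]}
21 {"translation": [-0.63, 3.63, 0.44], "rot": [0.157, 0.001, -0.002]}
24 {"translation": [-0.83, 4.81, 0.73], "rot": [0.209, 0.002, -0.002]}
27 {"translation": [-0.84, 5.97, 1.08], "rot": [0.262, 0.002, -0.002]}
30 {"translation": [-0.84, 7.12, 1.49], "rot": [0.314, 0.002, -0.003]}
33 {"translation": [-0.85, 8.25, 1.95], "rot": [0.366, 0.003, -0.003]}
36 {"translation": [-0.85, 9.36, 2.47], "rot": [0.419, 0.003, -0.003]}
```

View pics/s14c.png

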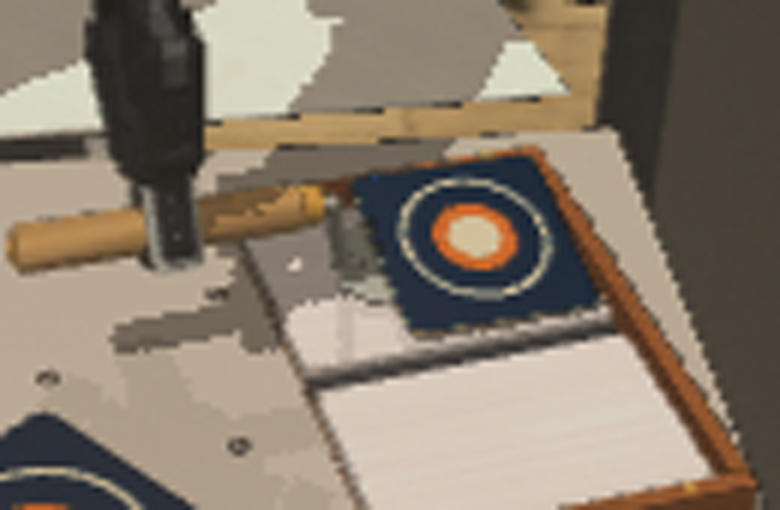

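>>> step_arm:
  deltas:
    - {"translation": [-0.21, 1.21, 0.08], "rot": [0.052, 0.001, -0.001]}
    - {"translation": [-0.42, 2.43, 0.23], "rot": [0.105, 0.001, -0.001]}
    - {"translation": [-0.63, 3.63, 0.44], "rot": [0.157, 0.001, -0.002]}
    - {"translation": [-0.83, 4.81, 0.73], "rot": [0.209, 0.002, -0.002]}
    - {"translation": [-0.84, 5.97, 1.08], "rot": [0.262, 0.002, -0.002]}
    - {"translation": [-0.84, 7.12, 1.49], "rot": [0.314, 0.002, -0.003]}
    - {"translation": [-0.85, 8.25, 1.95], "rot": [0.366, 0.003, -0.003]}
    - {"translation": [-0.85, 9.36, 2.47], "rot": [0.419, 0.003, -0.003]}

```text
clock: 19.15
eef_pos: [482.0, -47.0, 234.2]
tcp_rot: [2.986, 0.009, -0.172]
contact_force: [-0.0, -0.1, -2.1]
opening: 0.208
```

```bash
python3 - <<'E'
from roll import *
from h import *
add(-.85,9.36,2.47,.419,.003,-.003); print(cur()); sense(3)
f=grab('side','side15.png'); cv2.imwrite('pics/s15c.png',cv2.resize(f['image'][175:270,250:380,::-1],None,fx=6,fy=6,interpolation=cv2.INTER_CUBIC))
rows([39,42,45,48,51,54,57,60])
E
```

```text
(array([-133.34087475,   13.61839151,   81.13585855]), array([0.6285025 , 0.00942506, 0.00281272]))
clk 19.30 F [-0.37 -0.01 -1.93] T [0.173 0.069 0.062] std [0.186 0.754 0.274 0.043 0.027 0.009] pos [481.92 -47.57 234.28] op 0.21
39 {"translation": [-0.01, 1.22, 0.09], "rot": [0.052, 0.0, -0.001]}
42 {"translation": [-0.01, 2.44, 0.24], "rot": [0.105, 0.001, -0.001]}
45 {"translation": [-0.02, 3.65, 0.45], "rot": [0.157, 0.001, -0.002]}
48 {"translation": [-0.03, 4.85, 0.73], "rot": [0.209, 0.001, -0.002]}
51 {"translation": [-0.03, 6.04, 1.05], "rot": [0.262, 0.002, -0.002]}
54 {"translation": [-0.04, 7.21, 1.41], "rot": [0.314, 0.002, -0.003]}
57 {"translation": [-0.04, 8.37, 1.83], "rot": [0.366, 0.002, -0.003]}
60 {"translation": [-0.05, 9.5, 2.3], "rot": [0.419, 0.003, -0.003]}
```

View pics/s15c.png

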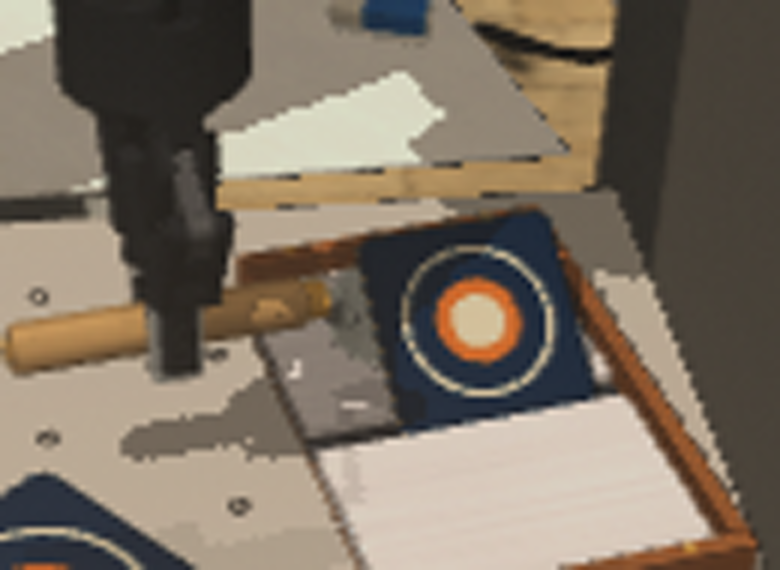

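>>> step_arm:
  deltas:
    - {"translation": [-0.01, 1.22, 0.09], "rot": [0.052, 0.0, -0.001]}
    - {"translation": [-0.01, 2.44, 0.24], "rot": [0.105, 0.001, -0.001]}
    - {"translation": [-0.02, 3.65, 0.45], "rot": [0.157, 0.001, -0.002]}
    - {"translation": [-0.03, 4.85, 0.73], "rot": [0.209, 0.001, -0.002]}
    - {"translation": [-0.03, 6.04, 1.05], "rot": [0.262, 0.002, -0.002]}
    - {"translation": [-0.04, 7.21, 1.41], "rot": [0.314, 0.002, -0.003]}
    - {"translation": [-0.04, 8.37, 1.83], "rot": [0.366, 0.002, -0.003]}
    - {"translation": [-0.05, 9.5, 2.3], "rot": [0.419, 0.003, -0.003]}

```text
clock: 20.35
eef_pos: [464.9, -142.4, 226.1]
tcp_rot: [-2.879, 0.006, -0.168]
contact_force: [0.6, 0.0, -2.7]
opening: 0.211
```

```bash
python3 - <<'E'
from roll import *
from h import *
add(-.05,9.5,2.3,.419,.003,-.003); print(cur()); sense(3)
f=grab('side','side16.png'); cv2.imwrite('pics/s16c.png',cv2.resize(f['image'][175:270,250:380,::-1],None,fx=6,fy=6,interpolation=cv2.INTER_CUBIC))
rows([63,66,69,72,75,78,81,84])
E
```

```text
(array([-133.33941285,  -19.42653935,   76.65325233]), array([1.04751953, 0.00873546, 0.00500942]))
clk 20.50 F [ 0.4  -0.34 -2.11] T [-0.214  0.094  0.037] std [0.267 0.742 0.527 0.051 0.024 0.043] pos [ 464.77 -143.01  225.84] op 0.212
63 {"translation": [-0.0, 1.17, 0.05], "rot": [0.052, 0.0, -0.001]}
66 {"translation": [-0.01, 2.34, 0.16], "rot": [0.104, 0.0, -0.001]}
69 {"translation": [-0.02, 3.5, 0.33], "rot": [0.157, 0.001, -0.001]}
72 {"translation": [-0.02, 4.65, 0.57], "rot": [0.209, 0.001, -0.002]}
75 {"translation": [-0.03, 5.78, 0.86], "rot": [0.261, 0.002, -0.002]}
78 {"translation": [-0.03, 6.9, 1.21], "rot": [0.314, 0.002, -0.002]}
81 {"translation": [-0.04, 8.0, 1.62], "rot": [0.366, 0.002, -0.003]}
84 {"translation": [-0.04, 9.08, 2.09], "rot": [0.419, 0.003, -0.003]}
```

View pics/s16c.png

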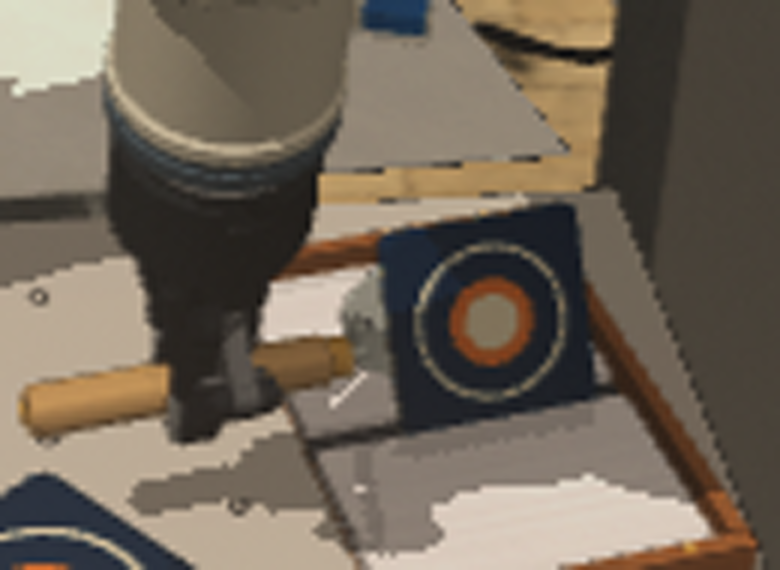

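>>> step_arm:
  deltas:
    - {"translation": [0, 1.17, 0.05], "rot": [0.052, 0.0, -0.001]}
    - {"translation": [-0.01, 2.34, 0.16], "rot": [0.104, 0.0, -0.001]}
    - {"translation": [-0.02, 3.5, 0.33], "rot": [0.157, 0.001, -0.001]}
    - {"translation": [-0.02, 4.65, 0.57], "rot": [0.209, 0.001, -0.002]}
    - {"translation": [-0.03, 5.78, 0.86], "rot": [0.261, 0.002, -0.002]}
    - {"translation": [-0.03, 6.9, 1.21], "rot": [0.314, 0.002, -0.002]}
    - {"translation": [-0.04, 8.0, 1.62], "rot": [0.366, 0.002, -0.003]}
    - {"translation": [-0.04, 9.08, 2.09], "rot": [0.419, 0.003, -0.003]}

```text
clock: 21.55
eef_pos: [450.6, -223.3, 182.5]
tcp_rot: [-2.461, 0.002, -0.167]
contact_force: [-0.5, 0.7, -1.7]
opening: 0.208
```

```bash
python3 - <<'E'
from roll import *
from h import *
add(-.04,9.08,2.09,.419,.003,-.003); print(cur()); sense(3)
f=grab('side','side17.png'); cv2.imwrite('pics/s17c.png',cv2.resize(f['image'][175:270,250:380,::-1],None,fx=6,fy=6,interpolation=cv2.INTER_CUBIC))
g=grab('scene','scene17.png'); cv2.imwrite('pics/n17c.png',cv2.resize(g['image'][130:270,200:390,::-1],None,fx=4,fy=4,interpolation=cv2.INTER_CUBIC))
rows([86,88,90,92,94,96,98,100])
E
```

```text
(array([-133.24697619,  -44.27573631,   62.22976106]), array([1.46653607, 0.00772106, 0.00722109]))
clk 21.70 F [-0.1  -0.48 -2.4 ] T [-0.505  0.129 -0.03 ] std [0.345 0.586 0.432 0.022 0.012 0.062] pos [ 450.34 -223.75  181.88] op 0.211
86 {"translation": [-0.01, 0.78, 0.02], "rot": [0.034, -0.0, -0.0]}
88 {"translation": [-0.01, 1.56, 0.08], "rot": [0.069, 0.0, -0.001]}
90 {"translation": [-0.02, 2.33, 0.16], "rot": [0.104, 0.0, -0.001]}
92 {"translation": [-0.02, 3.11, 0.27], "rot": [0.139, 0.001, -0.001]}
94 {"translation": [-0.03, 3.88, 0.4], "rot": [0.174, 0.001, -0.001]}
96 {"translation": [-0.03, 4.64, 0.56], "rot": [0.209, 0.001, -0.002]}
98 {"translation": [-0.04, 5.4, 0.75], "rot": [0.244, 0.001, -0.002]}
100 {"translation": [-0.04, 6.15, 0.97], "rot": [0.279, 0.002, -0.002]}
```

View pics/s17c.png

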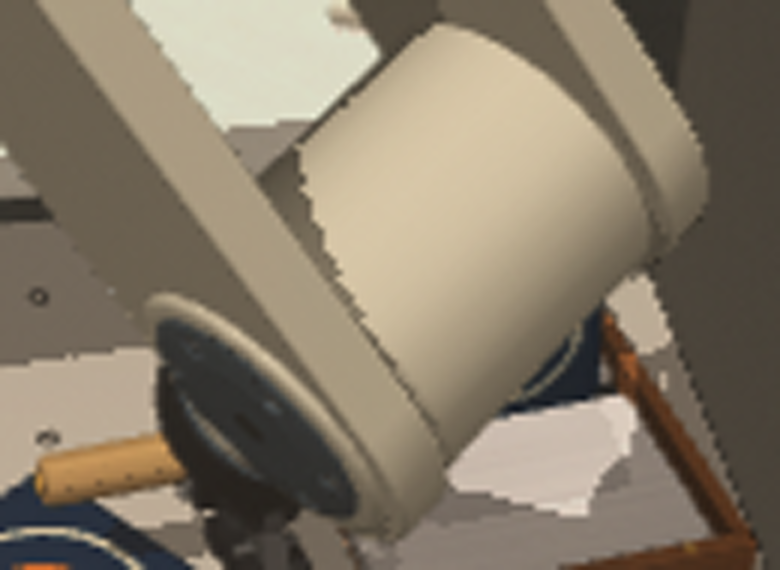

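View pics/n17c.png

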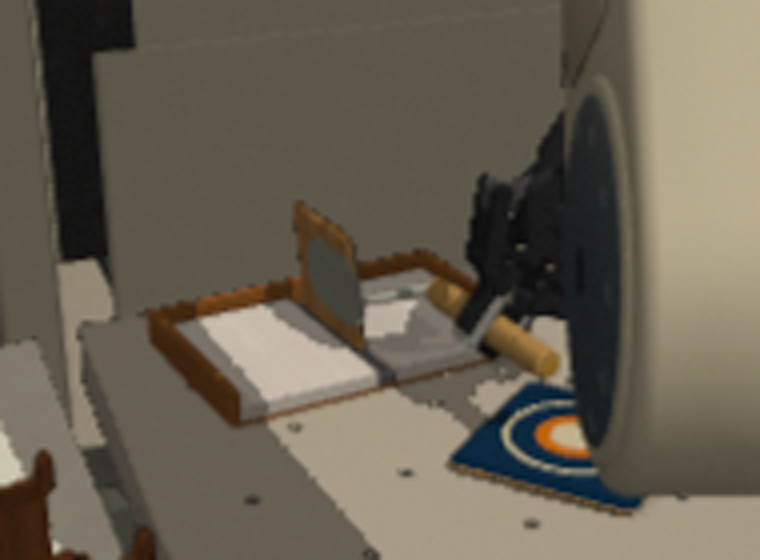

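>>> step_arm:
  deltas:
    - {"translation": [-0.01, 0.78, 0.02], "rot": [0.034, 0, 0]}
    - {"translation": [-0.01, 1.56, 0.08], "rot": [0.069, 0.0, -0.001]}
    - {"translation": [-0.02, 2.33, 0.16], "rot": [0.104, 0.0, -0.001]}
    - {"translation": [-0.02, 3.11, 0.27], "rot": [0.139, 0.001, -0.001]}
    - {"translation": [-0.03, 3.88, 0.4], "rot": [0.174, 0.001, -0.001]}
    - {"translation": [-0.03, 4.64, 0.56], "rot": [0.209, 0.001, -0.002]}

```text
clock: 22.55
eef_pos: [444.4, -256.2, 148.6]
tcp_rot: [-2.249, -0.001, -0.168]
contact_force: [-0.2, -0.1, -2.2]
opening: 0.209
```

```bash
python3 - <<'E'
from roll import *
from h import *
add(-.03,4.64,.56,.209,.001,-.002); print(cur()); sense(3)
g=grab('scene','scene18.png'); cv2.imwrite('pics/n18c.png',cv2.resize(g['image'][130:270,200:390,::-1],None,fx=4,fy=4,interpolation=cv2.INTER_CUBIC))
rows([98,100,102,104,106,108,110,112])
E
```

```text
(array([-133.34132044,  -53.93724928,   51.53300122]), array([1.67554221, 0.00767004, 0.00886718]))
clk 22.70 F [ 0.08 -0.14 -2.59] T [-0.613  0.158  0.008] std [0.783 0.341 1.103 0.029 0.063 0.05 ] pos [ 444.23 -256.26  148.13] op 0.205
98 {"translation": [-0.01, 0.79, 0.03], "rot": [0.035, 0.0, 0.0]}
100 {"translation": [-0.01, 1.57, 0.08], "rot": [0.07, 0.001, -0.0]}
102 {"translation": [-0.02, 2.34, 0.16], "rot": [0.105, 0.001, -0.0]}
104 {"translation": [-0.02, 3.12, 0.27], "rot": [0.14, 0.001, -0.001]}
106 {"translation": [-0.03, 3.89, 0.41], "rot": [0.174, 0.001, -0.001]}
108 {"translation": [-0.03, 4.65, 0.57], "rot": [0.209, 0.002, -0.001]}
110 {"translation": [-0.04, 5.41, 0.76], "rot": [0.244, 0.002, -0.001]}
112 {"translation": [-0.04, 6.16, 0.97], "rot": [0.279, 0.002, -0.002]}
```

View pics/n18c.png

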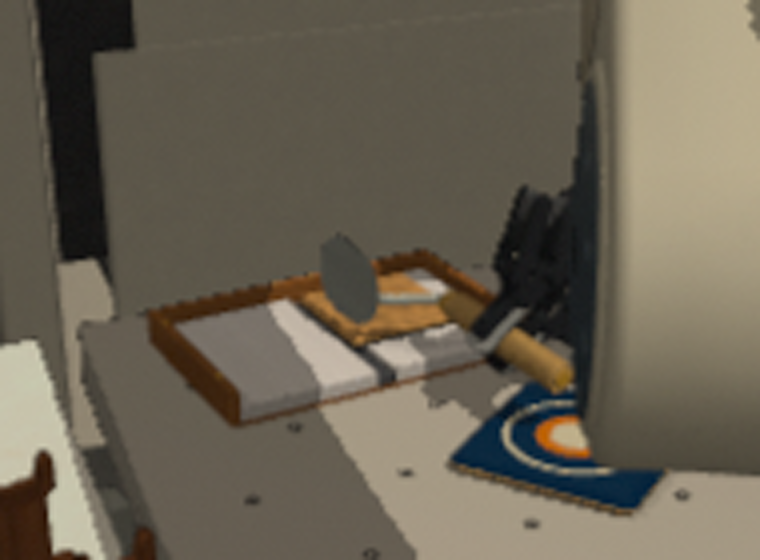

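```bash
python3 - <<'E'
from roll import *
from h import *
p,r=cur(); Q=R.from_rotvec(r)
def T(pos,rot): 
    d=delta(*tcp(toW(pos),rot)); print('T',np.round(d[0],2).tolist(),'R',np.round(d[1],3).tolist())
from ik import ik,lo,hi
q=np.array(readout.sense()['qpos'])
T(p+[0,8,20],Rt()*Q)
T(p+[-20,20,60],Rt()*Q)
T(p+[-40,30,110],Rt()*Q)
for pos,th in [(p+[-40,30,110],96),([-185,10,170],70),([-190,35,170],40),([-195,57,160],0)]:
    q,c=ik(*tcp(toW(pos),sp_rot(0,np.radians(th))),q); print(th,q.round(2),c)
E
```

```text
T [0.01, -2.06, -0.64] R [0.0, 0.0, -0.0]
T [-1.97, -5.94, -2.21] R [0.0, 0.0, -0.0]
T [-3.95, -10.47, -4.56] R [0.0, 0.0, -0.0]
96 [-0.73  0.49  2.    0.75  1.31  0.56] 3.697377717656232e-27
70 [-0.46  0.24  2.1   0.5   1.    0.97] 9.507819909057182e-31
40 [-0.03  0.16  2.11 -0.11  0.89  1.79] 4.192593991360829e-24
0 [ 0.42  0.44  2.01 -0.66  1.27  2.56] 3.223036998711618e-19
```

>>> step_arm:
  deltas:
    - {"translation": [0, -1.0, -0.3], "rot": [0, 0, 0]}
    - {"translation": [0, -2.06, -0.64], "rot": [0, 0, 0]}
    - {"translation": [-0.5, -3.5, -1.2], "rot": [0, 0, 0]}
    - {"translation": [-1.2, -5, -1.8], "rot": [0, 0, 0]}
    - {"translation": [-2, -7, -2.7], "rot": [0, 0, 0]}
    - {"translation": [-3, -9, -3.7], "rot": [0, 0, 0]}
    - {"translation": [-4, -10.5, -4.6], "rot": [0, 0, 0]}
    - {"translation": [-4, -10.5, -4.6], "rot": [0, 0, 0]}

```text
clock: 23.75
eef_pos: [409.4, -218.8, 261.2]
tcp_rot: [-2.253, -0.003, -0.168]
contact_force: [-0.1, 0.4, -2.2]
opening: 0.21
```

```bash
python3 - <<'E'
from roll import *
from h import *
add(-4,-10.5,-4.6,0,0,0); print(cur())
def T(pos,rot): 
    d=delta(*tcp(toW(pos),rot)); print('T',np.round(d[0],2).tolist(),'R',np.round(d[1],3).tolist())
for k in range(1,9):
    a=k/8; T(np.array([-173,-24,161])*(1-a)+np.array([-195,35,175])*a,sp_rot(0,np.radians(96-56*a)))
E
```

```text
(array([-173.79502336,  -24.02717301,  162.03135079]), array([1.67554221, 0.00767004, 0.00886718]))
T [-0.28, -2.41, 0.65] R [-0.122, 0.007, 0.008]
T [-0.54, -4.88, 1.46] R [-0.244, 0.006, 0.008]
T [-0.78, -7.28, 2.49] R [-0.367, 0.006, 0.009]
T [-1.03, -9.61, 3.74] R [-0.489, 0.005, 0.009]
T [-1.28, -11.82, 5.2] R [-0.611, 0.005, 0.009]
T [-1.53, -13.91, 6.84] R [-0.733, 0.004, 0.01]
T [-1.78, -15.83, 8.65] R [-0.855, 0.004, 0.01]
T [-2.02, -17.59, 10.62] R [-0.977, 0.003, 0.01]
```

>>> step_arm:
  deltas:
    - {"translation": [-0.28, -2.41, 0.65], "rot": [-0.122, 0.007, 0.008]}
    - {"translation": [-0.54, -4.88, 1.46], "rot": [-0.244, 0.006, 0.008]}
    - {"translation": [-0.78, -7.28, 2.49], "rot": [-0.367, 0.006, 0.009]}
    - {"translation": [-1.03, -9.61, 3.74], "rot": [-0.489, 0.005, 0.009]}
    - {"translation": [-1.28, -11.82, 5.2], "rot": [-0.611, 0.005, 0.009]}
    - {"translation": [-1.53, -13.91, 6.84], "rot": [-0.733, 0.004, 0.01]}
    - {"translation": [-1.78, -15.83, 8.65], "rot": [-0.855, 0.004, 0.01]}
    - {"translation": [-2.02, -17.59, 10.62], "rot": [-0.977, 0.003, 0.01]}

```text
clock: 24.75
eef_pos: [422.0, -24.3, 329.5]
tcp_rot: [3.051, -0.001, -0.178]
contact_force: [0.3, 0.8, -2.3]
opening: 0.209
```

```bash
python3 - <<'E'
from roll import *
from h import *
add(-2.02,-17.59,10.62,-.977,.003,.01); print(cur())
def T(pos,rot): 
    d=delta(*tcp(toW(pos),rot)); print('T',np.round(d[0],2).tolist(),'R',np.round(d[1],3).tolist())
for k in range(1,9):
    a=k/8; T(np.array([-195,35,175])*(1-a)+np.array([-200,62,152])*a,sp_rot(0,np.radians(40-40*a)))
for n in ('side','scene','wrist'): grab(n,n+'19.png')
im=cv2.imread('pics/side19.png'); cv2.imwrite('pics/s19c.png',cv2.resize(im[190:350,240:420],None,fx=4,fy=3.7,interpolation=cv2.INTER_CUBIC))
E
```

```text
(array([-194.92723616,   35.08059536,  175.00270423]), array([ 6.98551169e-01, -5.97987358e-05,  4.02163036e-04]))
T [-0.07, -1.71, 0.32] R [-0.088, -0.0, 0.0]
T [-0.13, -3.41, 0.75] R [-0.175, -0.0, 0.0]
T [-0.19, -5.09, 1.3] R [-0.262, -0.0, 0.0]
T [-0.25, -6.74, 1.97] R [-0.349, -0.0, 0.0]
T [-0.31, -8.35, 2.74] R [-0.437, -0.0, 0.0]
T [-0.38, -9.91, 3.62] R [-0.524, -0.0, 0.0]
T [-0.44, -11.42, 4.61] R [-0.611, -0.0, 0.0]
T [-0.5, -12.85, 5.69] R [-0.699, -0.0, 0.0]
```

View pics/s19c.png

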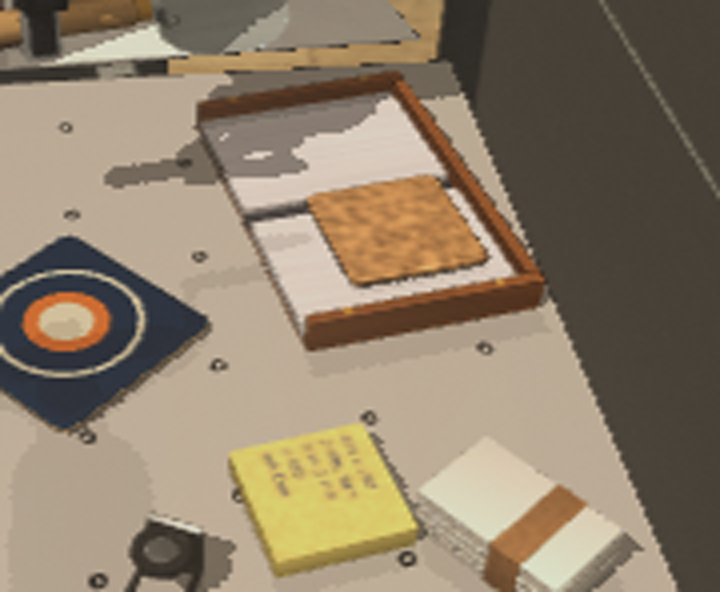

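>>> step_arm:
  deltas:
    - {"translation": [-0.07, -1.71, 0.32], "rot": [-0.088, 0, 0]}
    - {"translation": [-0.13, -3.41, 0.75], "rot": [-0.175, 0, 0]}
    - {"translation": [-0.19, -5.09, 1.3], "rot": [-0.262, 0, 0]}
    - {"translation": [-0.25, -6.74, 1.97], "rot": [-0.349, 0, 0]}
    - {"translation": [-0.31, -8.35, 2.74], "rot": [-0.437, 0, 0]}
    - {"translation": [-0.38, -9.91, 3.62], "rot": [-0.524, 0, 0]}
    - {"translation": [-0.44, -11.42, 4.61], "rot": [-0.611, 0, 0]}
    - {"translation": [-0.5, -12.85, 5.69], "rot": [-0.699, 0, 0]}

```text
clock: 25.9
eef_pos: [439.1, 96.1, 260.7]
tcp_rot: [2.355, 0.004, -0.18]
contact_force: [-0.4, 0.5, -2.7]
opening: 0.208
```

```bash
python3 - <<'E'
from roll import *
from h import *
add(-.5,-12.85,5.69,-.699,0,0); print(cur())
f=grab('side','side20.png'); g=grab('wrist','w20.png')
c,s=np.cos(ty),np.sin(ty)
def tr(p): d=p[:2]-tray_c; return np.round([c*d[0]+s*d[1],-s*d[0]+c*d[1]],1)
C=[tr(onz(f,240+u/4,190+v/3.7,21)) for u,v in [(310,197),(438,177),(487,258),(360,283)]]; print(C,np.mean(C,0))
hsv=cv2.cvtColor(f['image'],cv2.COLOR_RGB2HSV)
m=((hsv[...,0]>8)&(hsv[...,0]<22)&(hsv[...,1]>80)&(hsv[...,2]>110)).astype(np.uint8); m[:232]=0;m[270:]=0;m[:,:315]=0;m[:,363:]=0
cn,_=cv2.findContours(m,0,2); cn=max(cn,key=cv2.contourArea); r=cv2.minAreaRect(cn); M=cv2.moments(cn); print(cv2.contourArea(cn),M['m10']/M['m00'],M['m01']/M['m00'],tr(onz(f,M['m10']/M['m00'],M['m01']/M['m00'],22)))
ap=cv2.approxPolyDP(cn,4,True)[:,0]; print([ (a.tolist(),tr(onz(f,*a,21)).tolist()) for a in ap])
# target above rest
import json
L=json.load(open('calls.json'));
def pose_after(n):
    p=np.array([625.004,0,404.681]);o=R.from_euler('xyz',[np.pi,0,np.pi/2])
    for q in L[:n]: p=p+o.apply(np.array(q[:3])*10); o=o*R.from_rotvec(q[3:])
    return p,o
pr,orr=pose_after(5); print(pr,orr.as_euler('xyz'))
for h in (100,40): d=delta(pr+[0,0,h],orr); print(h,np.round(d[0],2),np.round(d[1],3))
E
```

```text
(array([-199.93228529,   61.95280075,  152.03386935]), array([-0.00044882, -0.00018998,  0.00035015]))
[array([-32.9,  -2.1]), array([53.8, -4.1]), array([ 50.7, -86.6]), array([-31.6, -88. ])] [ 10.  -45.2]
839.0 338.44000794596735 251.5482717520858 [  6.6 -45.9]
[([347, 237], [48.9, 0.7]), ([317, 243], [-33.8, -0.9]), ([328, 266], [-35.6, -85.3]), ([361, 259], [50.0, -83.8])]
[418.44778576 315.71227077 187.93054821] [ 2.35659258e+00 -7.88271784e-06  2.05953151e-02]
100 [ -5.9  -13.11 -16.85] [ 0.001  0.14  -0.14 ]
40 [ -5.9  -17.35 -12.61] [ 0.001  0.14  -0.14 ]
```

>>> step_arm:
  deltas:
    - {"translation": [-1, -2.2, -3], "rot": [0, 0.02, -0.02]}
    - {"translation": [-2, -4.5, -6], "rot": [0, 0.05, -0.05]}
    - {"translation": [-3, -7, -9], "rot": [0, 0.08, -0.08]}
    - {"translation": [-4.2, -9.3, -12], "rot": [0, 0.1, -0.1]}
    - {"translation": [-5.2, -11.5, -15], "rot": [0.001, 0.13, -0.13]}
    - {"translation": [-5.9, -13.1, -16.85], "rot": [0.001, 0.14, -0.14]}
    - {"translation": [-5.9, -13.1, -16.85], "rot": [0.001, 0.14, -0.14]}
    - {"translation": [-5.9, -13.1, -16.85], "rot": [0.001, 0.14, -0.14]}

```text
clock: 27.0
eef_pos: [418.5, 314.6, 287.8]
tcp_rot: [2.357, 0.001, 0.019]
contact_force: [-0.1, 0.4, -2.1]
opening: 0.204
```

```bash
python3 - <<'E'
from roll import *
from h import *
add(-5.9,-13.1,-16.85,.001,.14,-.14)
sense(4); p,o=load(); print(p,o.as_euler('xyz'))
d=delta([418.448,315.712,187.93],R.from_euler('xyz',[2.3566,0,.0206])); print(np.round(d[0],3),np.round(d[1],4))
g=grab('wrist','w21.png')
E
```

```text
clk 27.20 F [-0.14 -0.42 -1.82] T [0.57  0.057 0.006] std [0.465 0.362 0.248 0.014 0.015 0.016] pos [418.53 314.58 287.84] op 0.207
[418.40335045 315.6872768  287.99645149] [ 2.35671053e+00 -1.96571338e-04  2.03400878e-02]
[ 3.000e-03 -7.074e+00  7.078e+00] [-0.0001  0.     -0.0003]
```

View pics/w21.png

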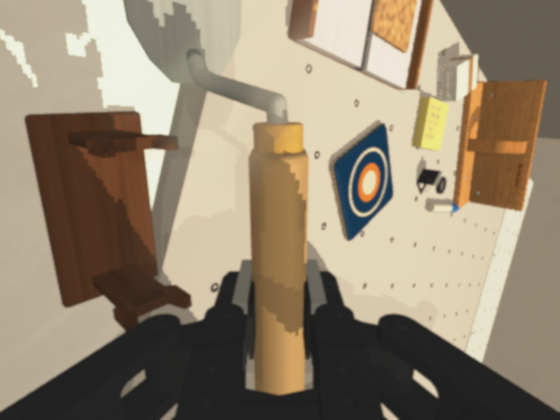

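>>> step_arm:
  deltas:
    - {"translation": [0, -2, 2], "rot": [0, 0, 0]}
    - {"translation": [0, -4, 4], "rot": [0, 0, 0]}
    - {"translation": [0, -5.5, 5.5], "rot": [0, 0, 0]}
    - {"translation": [0, -6, 6], "rot": [0, 0, 0]}
    - {"translation": [0, -6, 6], "rot": [0, 0, 0]}
    - {"translation": [0, -6, 6], "rot": [0, 0, 0]}

```text
clock: 28.0
eef_pos: [418.7, 316.0, 203.9]
tcp_rot: [2.357, -0.001, 0.02]
contact_force: [-0.4, 0.0, -1.8]
opening: 0.207
```

```bash
python3 - <<'E'
from roll import *
from h import *
add(0,-6,6,0,0,0)
sense(4); p,o=load(); print(p,o.as_euler('xyz'),readout.sense()['tcp_rot'])
d=delta([418.448,315.712,187.93],R.from_euler('xyz',[2.3566,0,.0206])); print(np.round(d[0],3),np.round(d[1],4))
g=grab('wrist','w22.png')
E
```

```text
clk 28.20 F [ 0.04 -0.16 -1.95] T [ 0.522  0.053 -0.024] std [0.235 0.296 0.365 0.01  0.021 0.013] pos [418.61 315.93 203.85] op 0.207
[418.41913605 315.73139446 203.14365069] [ 2.35671053e+00 -1.96571338e-04  2.03400878e-02] [ 2.35735653e+00 -9.38548122e-04  2.03930720e-02]
[ 0.003 -1.074  1.078] [-0.0001  0.     -0.0003]
```

View pics/w22.png

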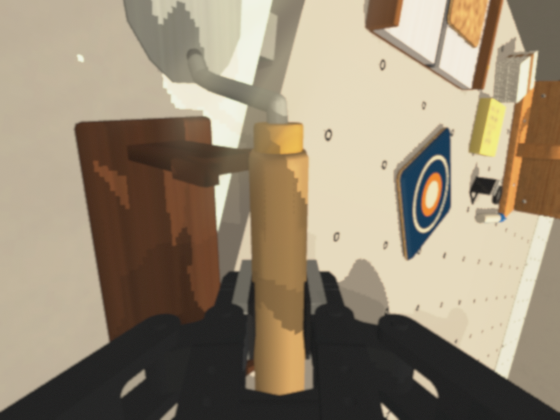

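>>> step_arm:
  deltas:
    - {"translation": [0, -0.4, 0.4], "rot": [0, 0, 0]}
    - {"translation": [0, -0.7, 0.7], "rot": [0, 0, 0]}
    - {"translation": [0, -0.9, 0.9], "rot": [0, 0, 0]}
    - {"translation": [0, -1.0, 1.0], "rot": [0, 0, 0]}
    - {"translation": [0, -1.05, 1.05], "rot": [0, 0, 0]}
    - {"translation": [0, -1.05, 1.05], "rot": [0, 0, 0]}

```text
clock: 29.0
eef_pos: [418.4, 315.8, 188.3]
tcp_rot: [2.357, -0.0, 0.02]
contact_force: [0.3, 0.3, -2.0]
opening: 0.21
```

```bash
python3 - <<'E'
from roll import *
from h import *
add(0,-1.05,1.05,0,0,0)
sense(4); p,o=load(); print(p)
g=grab('wrist','w23.png')
E
```

```text
clk 29.20 F [ 0.07 -0.05 -2.01] T [0.544 0.067 0.031] std [0.5   0.396 0.259 0.028 0.033 0.029] pos [418.45 315.77 188.36] op 0.207
[418.42189853 315.73911505 188.29441055]
```

View pics/w23.png

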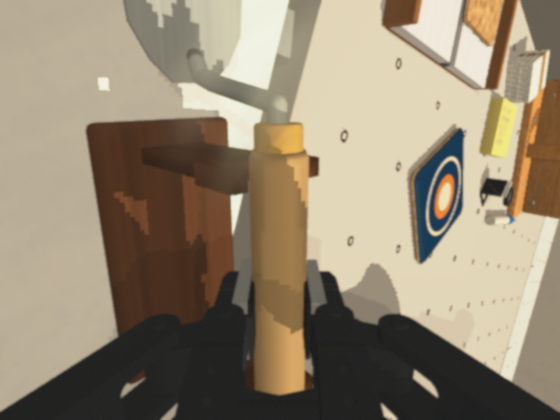

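Same view as at the pick-up (ferrule at (279,137), fork ends at (205,168) and (280,380)). Lower the last 0.4 mm and release.

>>> step_arm:
  deltas:
    - {"translation": [0, -0.03, 0.03], "rot": [0, 0, 0]}
    - {"translation": [0, -0.03, 0.03], "rot": [0, 0, 0]}
  squeeze: 20

```text
clock: 29.5
eef_pos: [418.4, 315.7, 188.0]
tcp_rot: [2.356, -0.0, 0.02]
contact_force: [-0.8, -0.6, 0.0]
opening: 0.207
```

>>> step_arm:
  deltas:
    - {"translation": [0, 0, 0], "rot": [0, 0, 0]}
    - {"translation": [0, 0, 0], "rot": [0, 0, 0]}
    - {"translation": [0, 0, 0], "rot": [0, 0, 0]}
    - {"translation": [0, 0, 0], "rot": [0, 0, 0]}
    - {"translation": [0, 0, 0], "rot": [0, 0, 0]}
    - {"translation": [0, 0, 0], "rot": [0, 0, 0]}
  grip: 60

```text
clock: 30.25
eef_pos: [418.4, 315.7, 187.9]
tcp_rot: [2.357, -0.0, 0.02]
contact_force: [-0.6, 0.1, -0.6]
opening: 0.766
```

```bash
python3 - <<'E'
from roll import *
from h import *
add(0,-.03,.03,0,0,0)
sense(4)
g=grab('wrist','w24.png')
E
```

```text
clk 30.45 F [ 0.16  0.29 -0.19] T [ 0.358  0.024 -0.014] std [0.305 0.349 0.588 0.032 0.032 0.027] pos [418.43 315.73 187.86] op 0.767
```

View pics/w24.png

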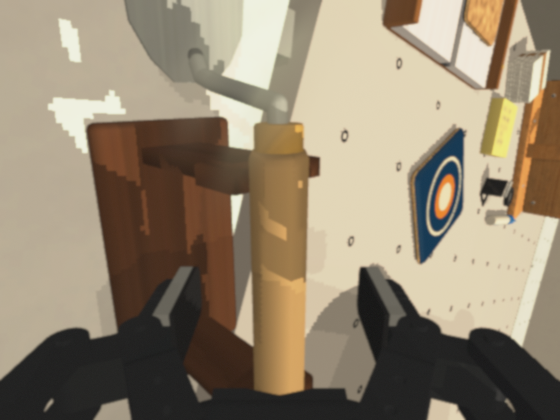

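Released; the handle lies in the forks with both fingers clear. Retreat along the tool axis.

>>> step_arm:
  deltas:
    - {"translation": [0, 0, -1.5], "rot": [0, 0, 0]}
    - {"translation": [0, 0, -4], "rot": [0, 0, 0]}
    - {"translation": [0, 0, -8], "rot": [0, 0, 0]}
    - {"translation": [0, 0, -12], "rot": [0, 0, 0]}
    - {"translation": [0, 0, -14], "rot": [0, 0, 0]}
    - {"translation": [0, 0, -14], "rot": [0, 0, 0]}
    - {"translation": [0, 0, -14], "rot": [0, 0, 0]}

```text
clock: 31.38
eef_pos: [416.1, 413.7, 285.9]
tcp_rot: [2.355, 0.001, 0.02]
contact_force: [-0.3, -0.1, 0.1]
opening: 0.766
```

```bash
python3 - <<'E'
from roll import *
from h import *
add(0,0,-14,0,0,0)
sense(2)
f=grab('side','side25.png'); g=grab('scene','scene25.png'); grab('wrist','w25.png')
a=cv2.resize(f['image'][150:320,170:400,::-1],None,fx=3.4,fy=3.4,interpolation=cv2.INTER_CUBIC); cv2.imwrite('pics/s25c.png',a)
b=cv2.resize(g['image'][180:320,150:350,::-1],None,fx=4,fy=4,interpolation=cv2.INTER_CUBIC); cv2.imwrite('pics/n25c.png',b)
E
```

```text
clk 31.48 F [ 0.22 -0.7   0.24] T [ 0.345  0.013 -0.019] std [0.261 0.041 0.764 0.026 0.004 0.041] pos [416.18 413.6  285.8 ] op 0.765
```

View pics/s25c.png

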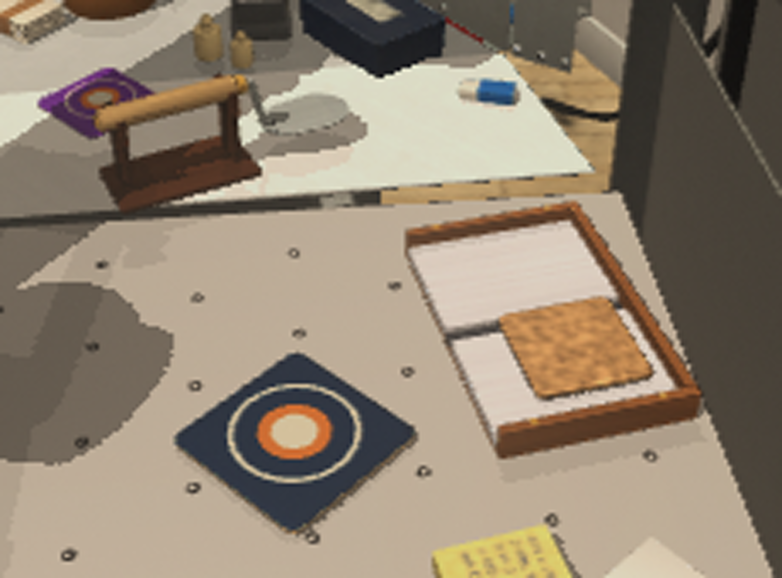

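View pics/n25c.png

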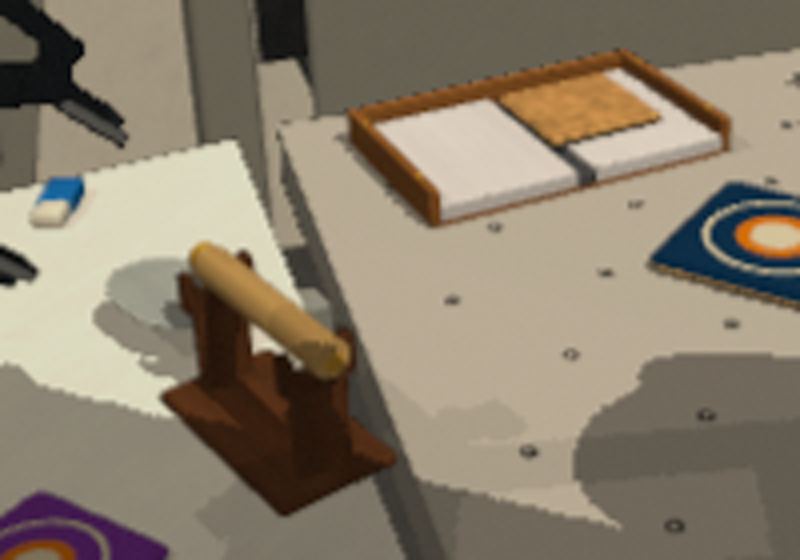

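```bash
python3 -c "
from rig import ticket; print(ticket.sign_off())"
```

```text
the job is handed in; nothing more can be done
None
```

I turned the coaster over into the right bay and laid the spatula back in its rest. The job was handed in at about 31.5 s of the 67 s; the sign-off reports no verdict.

**What I did:**
- Gripped the spatula handle at a 45° tilt.
- Touched the blade tip down on the tray floor in small steps, with about 1 N of contact. The neck turned out to be nearly true.
- Slid the blade under the coaster, which stopped against the back rail.
- Rolled it about the drip channel until it tipped over at about 96°.
- Set the spatula down at the same pose I took it from.

**Last checks:**
- **Coaster:** cork side up and flat to the eye in the right bay, centre at about tray x = 9, y = −45 mm. Its left edge overhangs the channel slightly.
- **Spatula:** lies in both forks in the side and scene pictures. Just after release the wrist view matched the one at pick-up.
- **Forces:** every reading I took stayed within about 2 N. They are single readings at the end of each move, so a brief peak in between would not show.
- **Bystanders:** the ones in the last pictures look unmoved. I did not measure them, and the last close crops cut off the loupe and most of the card pack.

**Disagreements:**
- The two camera views of the tray corners differed by up to about 7 mm.
- The spatula seemed to be held about 4–8 mm further back than assumed, so I slid it 8 mm further in before turning.

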